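# Book out the day's parcels at the home-office terminal

### The arm

A 7-joint arm with a two-finger parallel gripper is mounted at the origin on the work surface. World frame = base frame: x ahead of the robot, y to its left, z up, the work surface at z = 0. Lengths are in m, angles in rad, forces in N, time in s.
With the tool pointing down it reaches from about 0.4 to 0.85 m from the base axis. Payload 4.5 kg.
Tool frame: the origin (TCP) lies between the finger pads; the fingertips stand 25 mm ahead of it and the grasp point (between the pads) lies 6 mm ahead of it; z points along the fingers, y is the line along which they close (so a half turn about z gives the same grasp; the last joint's range is limited). The gripper opens to 88 mm and grips with 3 to 60 N. Pads are 18 mm wide; open, the fingers measure 123 mm over their backs; the gripper's body (75 mm by 187 mm) begins 45 mm behind the grasp point.
Start: joints at [1.213, 0.689, -0.195, 1.565, 0.157, 0.902, -0.215], TCP at [0.239, -0.578, 0.264] pointing down, gripper open.
Joint ranges: [-3.01, 3.01], [-0.46, 2.08], [-1.47, 1.51], [0.13, 2.56], [-1, 4.14], [0.04, 2.09], [-2.66, 2.66]. Speed limits (rad/s): [2.57, 2.57, 3.14, 3.14, 3.14, 3.14, 3.14].

### API

Orientations are given as a unit quaternion [w, x, y, z].
In Python, from bench import * gives the robot as it stands.
- The arm moves only by the shell command python3 -m jog 'ROWS' [FORCE]. ROWS is JSON, a list of rows, each an object of numbers: "x", "y", "z": the shift along the tool's x, y, z scaled (see below); "yaw": the turn about the tool's z scaled (see below); "gripper": the opening, from 0 (shut) to 1 (fully open). A call has 1 to 20 rows; each row is the pose to reach, as a shift and turn from the pose commanded when the call began, along the tool's axes at that moment; what a row does not reach only later rows make up. The controller multiplies each number of a shift by 80 mm and each number of a turn by 60 degrees. A row lasts 1/12 s, in which the tool goes at most 41.7 mm and 7.16 degrees, less where a joint would pass 70% of its speed; a pose out of reach is approached as far as the arm can. A call with a number of a shift or a turn outside -1 to 1 is refused whole. A call with a gripper value outside its range is refused whole. The fingers move at their own pace and stop on an object; FORCE is the grip in N (left out, the last holds). Time passes only in rows, so rows that repeat a pose let the fingers close. It gives the time, the measured TCP pose, the force, the opening and the grip force at its end, in the units of the state.
- state(): the state, without advancing time (a new reading comes with each control period).
- capture(name): name is "scene" or "side" or "wrist"; returns the picture (384x512x3 uint8, red, green, blue); there is no depth.
- camera_model(name): a dict with "mtx" (3x3 intrinsics, pixels), "extrinsics" (4x4, takes a point from camera to world coordinates). Camera axes: x right, y up, looking along -z (the intrinsics and any distortion apply to the point x, -y, -z); pixel columns grow to the right and rows downward; lengths in m; the calibration is good to about 2 mm. A picture is of the moment at which its call begins: read the wrist's pose just before it. camera_model takes no time and is no camera call; for the wrist camera it gives the pose at the moment of the call.
- job_done(): hands the job in; it is judged then, once.
The state is a dict: "time_s": time; "joints": joint angles; "qvel": joint speeds; "effort": joint torques, N m; "tcp_pos": TCP position; "ee_rot": TCP orientation; "contact_force": force on the tool from outside, world axes, zero at the start; "wrist_torque": the same for the moment, N m; "opening": opening from 0.0 (shut) to 1.0 (fully open); "grip_force": force on a finger pad.
Only numpy, scipy, OpenCV 4.12 (cv2) and the standard library are available. Lean on these libraries where they do the work, as an engineer would, in place of code of your own. Each camera call takes 0.05 s, during which the arm holds its last target. There are 200 camera calls.

### The job

Book out the waiting parcels: turn the terminal's orange knob clockwise until it clicks over to 'on', then with the hand scanner read the label of every carton that is there, in the order red, yellow, green, blue, holding the beam steady on the middle of each label from about 9 cm away for a full second. Lay the scanner back in its wooden cradle the way it lay before and let go, press the green key and then the white key, each fully down and released (never the red one), and only after that turn the knob back until it clicks to 'off'. All cartons must end up lying flat in the dark wooden out-tray, labels up (put them in whenever it suits you), and the mug and the mouse stay where they are.

Things in the scene. Friction and masses are not known exactly. Their poses are not given: they have to be found in the camera images.
- knob (a joint): the terminal's orange selector knob, rad: 0 = off, grows clockwise seen from above; clicks home at 1.3 = on (end stops at 0 and 1.3). A sprung detent (about 0.1 N m at its stiffest) must be overcome: turned by less than half (0.65) and let go it springs back, turned past half it snaps over by itself. Only turning about the vertical axis.
- knob_grip (a point): point on the knob's vertical axis, at the height to grip: the grip is an orange bar 50 mm long (its x axis, turns with the knob), 14 mm thick (its y axis), top 12 mm above this point and 43 mm above the console's top; under it a black disc of 54 mm diameter, its top 21 mm below this point.
- console: the parcel terminal, a fixed white flat box 160 (x) x 200 (y) x 50 mm high on the table; origin at the centre of its underside. Knob axis at x -20, y 45 mm in its frame; three keys in a row at y -55 mm: green x -50, white x 0, red x 50.
- key_green (a joint): green key, m: 0 = up, 0.006 = fully down; about 5 N presses it fully down, springs back
- key_green_top (a point): centre of the top face of the green key (cap 24 mm across in a black collar of 40 mm diameter; the cap's top stands 22 mm above the console's top), pressed straight down
- key_white (a joint): white key, as the green one
- key_white_top (a point): centre of the top face of the white key, same size
- key_red (a joint): red key, must not be pressed, as the green one
- scanner: loose hand scanner, 0.2 kg: grey bar handle 160 x 34 x 32 mm (x from -95 to 65 mm, y centred, z 0 to 32) and an orange head 44 mm wide at x 54 to 106 mm, z 4 to 58 mm; origin at the handle's underside at its balance point; x points to the head, z up. It always works (no trigger).
- scanner_grip (a point): the middle of the handle at the balance point, where to grip it (across y, 34 mm): 16 mm above the scanner's origin
- scanner_lens (a point): centre of the red window in the scanner's head, 94 mm ahead of the scanner's origin and 14 mm above it; this frame's z axis is the beam: with the scanner level it points forward (scanner x) and down, 50 degrees below level. It reads a label 50 to 130 mm along the beam, within 15 mm of the beam's line, when the beam is less than 0.95 rad off the label's normal.
- cradle: fixed dark wooden cradle: base plate 150 x 85 x 6 mm, two saddles (16 mm long) at x -75 and 40 mm with floors 24 mm above the table and side prongs up to 42 mm, 42 mm apart inside, 66 outside; between them the handle is free for the fingers. Origin at the underside. Home: scanner's origin 24 mm above this origin, axes along the cradle's (head to +x), within 12 mm lengthwise, 8 across.
- tray: fixed dark-wood out-tray, open on top, outside 160 (x) x 300 (y) x 32 mm high, walls and floor 5 mm; origin at the centre of its underside
- mug: bystander: blue mug, 76 mm across, 80 mm high, origin at the centre of its underside; leave alone
- mouse: bystander: white computer mouse 105 x 60 x 26 mm, origin at the centre of its underside; leave alone
- carton_red: loose cardboard carton with red bands round both ends, 64 (x) x 44 (y) x 40 mm high, 80 to 170 g; origin at the centre of its underside; may be absent (None)
- label_red (a point): centre of the white bar-code label (32 x 34 mm) on top of the red carton, 40 mm above its underside; z is the label's normal
- carton_yellow: loose cardboard carton with yellow bands round both ends, 64 (x) x 44 (y) x 40 mm high, 80 to 170 g; origin at the centre of its underside; may be absent (None)
- label_yellow (a point): centre of the white bar-code label (32 x 34 mm) on top of the yellow carton, 40 mm above its underside; z is the label's normal
- carton_green: loose cardboard carton with green bands round both ends, 64 (x) x 44 (y) x 40 mm high, 80 to 170 g; origin at the centre of its underside; may be absent (None)
- label_green (a point): centre of the white bar-code label (32 x 34 mm) on top of the green carton, 40 mm above its underside; z is the label's normal
- carton_blue: loose cardboard carton with blue bands round both ends, 64 (x) x 44 (y) x 40 mm high, 80 to 170 g; origin at the centre of its underside; may be absent (None)
- label_blue (a point): centre of the white bar-code label (32 x 34 mm) on top of the blue carton, 40 mm above its underside; z is the label's normal

How it is judged:
On the way, in this order (a step that is already met when the one before it is completed fails the run):
1. the knob is clicked over to on (value of joint knob above 1.15 rad), for 0.3 s.
2. the scanner's beam rests on the red carton's label, 50 to 130 mm away, for 0.8 s (x of label_red in the frame of scanner_lens between -0.015 and 0.015 m and y of label_red in the frame of scanner_lens between -0.015 and 0.015 m and z of label_red in the frame of scanner_lens between 0.05 and 0.13 m and angle between the z axis of scanner_lens and the z axis of label_red, either way round below 0.95 rad), for 0.8 s.
3. the scanner's beam rests on the yellow carton's label, 50 to 130 mm away, for 0.8 s (x of label_yellow in the frame of scanner_lens between -0.015 and 0.015 m and y of label_yellow in the frame of scanner_lens between -0.015 and 0.015 m and z of label_yellow in the frame of scanner_lens between 0.05 and 0.13 m and angle between the z axis of scanner_lens and the z axis of label_yellow, either way round below 0.95 rad), for 0.8 s.
4. the scanner's beam rests on the green carton's label, 50 to 130 mm away, for 0.8 s (x of label_green in the frame of scanner_lens between -0.015 and 0.015 m and y of label_green in the frame of scanner_lens between -0.015 and 0.015 m and z of label_green in the frame of scanner_lens between 0.05 and 0.13 m and angle between the z axis of scanner_lens and the z axis of label_green, either way round below 0.95 rad), for 0.8 s.
5. the scanner's beam rests on the blue carton's label, 50 to 130 mm away, for 0.8 s (x of label_blue in the frame of scanner_lens between -0.015 and 0.015 m and y of label_blue in the frame of scanner_lens between -0.015 and 0.015 m and z of label_blue in the frame of scanner_lens between 0.05 and 0.13 m and angle between the z axis of scanner_lens and the z axis of label_blue, either way round below 0.95 rad), for 0.8 s.
6. the scanner lies in its cradle, released, the knob still on (x of scanner in the frame of cradle between -0.012 and 0.012 m and y of scanner in the frame of cradle between -0.008 and 0.008 m and z of scanner in the frame of cradle between 0.018 and 0.029 m and angle between scanner's own z axis and vertical below 0.1 rad and contact force between the fingers and scanner below 0.3 N and value of joint knob above 1.15 rad), for 0.3 s.
7. the green key is pressed fully, the knob still on (value of joint key_green above 0.0045 m and value of joint knob above 1.15 rad), for 0.1 s.
8. the white key is pressed fully, the knob still on (value of joint key_white above 0.0045 m and value of joint knob above 1.15 rad), for 0.1 s.
9. the knob is clicked back to off (value of joint knob below 0.12 rad), for 0.3 s.
At the end, for the whole second after the job is handed in: Knob at off (below 0.12 rad); scanner level in its cradle (12 mm lengthwise, 8 mm across), untouched; keys up; every carton that is there at rest flat in the tray (tilt under 0.12 rad), label up (value of joint knob below 0.12 rad and x of scanner in the frame of cradle between -0.012 and 0.012 m and y of scanner in the frame of cradle between -0.008 and 0.008 m and z of scanner in the frame of cradle between 0.018 and 0.029 m and angle between scanner's own z axis and vertical below 0.1 rad and contact force between the fingers and scanner below 0.3 N and value of joint each of key_green, key_white, key_red below 0.0025 m and x of carton_red in the frame of tray between -0.06 and 0.06 m and y of carton_red in the frame of tray between -0.13 and 0.13 m and z of each of carton_red, carton_yellow, carton_green, carton_blue in the frame of tray below 0.012 m and angle between each of carton_red, carton_yellow, carton_green, carton_blue's own z axis and vertical below 0.12 rad and linear speed of each of carton_red, carton_yellow, carton_green, carton_blue below 0.02 m/s and x of carton_yellow in the frame of tray between -0.06 and 0.06 m and y of carton_yellow in the frame of tray between -0.13 and 0.13 m and x of carton_green in the frame of tray between -0.06 and 0.06 m and y of carton_green in the frame of tray between -0.13 and 0.13 m and x of carton_blue in the frame of tray between -0.06 and 0.06 m and y of carton_blue in the frame of tray between -0.13 and 0.13 m).
It fails at once if the red key is pressed (value of joint key_red above 0.003 m).
It fails at once if green and white keys are down together (value of joint each of key_green, key_white above 0.003 m).
It fails at once if a bystander is shifted by more than 30 mm (distance of any of mug, mouse from where it was at the start of the episode above 0.03 m).
Of carton_red, carton_yellow, carton_green, carton_blue only 2 to 3 are there at a start; the rules pass over those that are not, and their reading is None.
At some moment in a run one of carton_red, carton_yellow, carton_green, carton_blue may be knocked a few centimetres aside while the robot is not near it.
It also fails if it takes over 210 s, if anything falls off the work surface, if the arm or the gripper's body presses on something with over 40 N, if the wrist force passes 120 N, or if a joint passes its speed limit or range.

## Working session

There is one attempt and no reset: what is moved stays moved. The work goes in short steps, Python scripts to look and compute and a shell command to move; the robot and the scene stay as the last step left them, time stands still between calls to the robot, and variables do not carry over. Pictures are saved under pics/ and viewed, at most 14 in all, crops included, and the job is handed in when it is done.

```bash
mkdir -p pics; ls; python3 - <<'E'
from bench import *
import cv2
s=state();print({k:s[k] for k in('time_s','tcp_pos','ee_rot','opening')})
a=[]
for n in('scene','side'):
    m=camera_model(n);print(n,m)
    im=capture(n);cv2.imwrite(f'pics/{n}0.png',im[:,:,::-1])
m=camera_model('wrist');print(m);cv2.imwrite('pics/wrist0.png',capture('wrist')[:,:,::-1])
E
```

```text
pics
{'time_s': 0.0, 'tcp_pos': array([ 0.23839435, -0.57711164,  0.26290036]), 'ee_rot': array([-8.88409771e-04,  9.80861984e-01,  1.94702127e-01, -2.46110365e-04]), 'opening': 0.998892785871315}
scene {'mtx': array([[435.98103423,   0.        , 266.52628556],
       [  0.        , 435.98103423, 192.89527163],
       [  0.        ,   0.        ,   1.        ]]), 'extrinsics': array([[-0.626595  , -0.63512239,  0.45166166,  1.09136563],
       [ 0.7791596 , -0.49787613,  0.38082762,  0.4395979 ],
       [-0.01700059,  0.5905412 ,  0.8068284 ,  0.99263517],
       [ 0.        ,  0.        ,  0.        ,  1.        ]])}
side {'mtx': array([[486.85856398,   0.        , 257.83135237],
       [  0.        , 486.85856398, 187.97316513],
       [  0.        ,   0.        ,   1.        ]]), 'extrinsics': array([[-0.95553642,  0.23336435, -0.18025324,  0.34991038],
       [-0.29475155, -0.7383552 ,  0.6065914 ,  0.77417372],
       [ 0.00846589,  0.63275009,  0.77430979,  1.05987369],
       [ 0.        ,  0.        ,  0.        ,  1.        ]])}
{'mtx': array([[286.46571632,   0.        , 255.60993991],
       [  0.        , 286.46571632, 188.44356472],
       [  0.        ,   0.        ,   1.        ]]), 'extrinsics': array([[ 0.38285929,  0.88001943,  0.28104192,  0.31125632],
       [-0.92380166,  0.36571216,  0.11333626, -0.54726072],
       [-0.00304234, -0.30301883,  0.95297971,  0.38476794],
       [ 0.        ,  0.        ,  0.        ,  1.        ]])}
```

View pics/scene0.png

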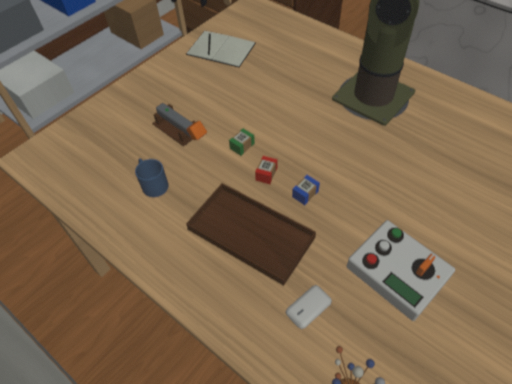

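View pics/side0.png

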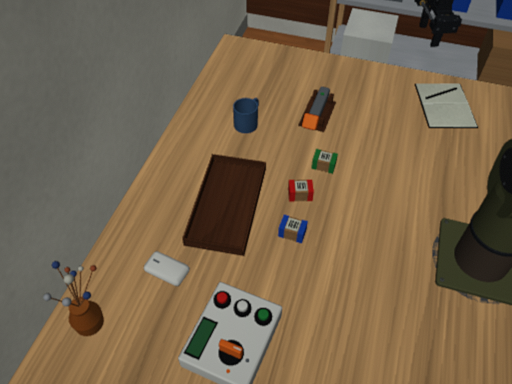

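The scene view shows green (241,141), red (266,169) and blue (306,189) cartons with no yellow, the scanner in its cradle (180,123), the tray (250,232), the console (402,267) with its knob (425,265), the mouse (308,306) and the mug (152,177). The side view shows the same objects.

```bash
cat > h.py <<'E'
from bench import *
import numpy as np, cv2
from scipy.spatial.transform import Rotation as Rn
def ray(m,uv):
    K,E=m['mtx'],m['extrinsics'];u,v=uv
    d=np.array([(u-K[0,2])/K[0,0],-(v-K[1,2])/K[1,1],-1.]);d=E[:3,:3]@d
    return E[:3,3],d/np.linalg.norm(d)
def onz(m,uv,z):
    o,d=ray(m,uv);return o+d*(z-o[2])/d[2]
def tri(m1,p1,m2,p2):
    (a,d),(b,e)=ray(m1,p1),ray(m2,p2)
    s,t=np.linalg.lstsq(np.c_[d,-e],b-a,rcond=None)[0]
    p,q=a+s*d,b+t*e
    return (p+q)/2,np.linalg.norm(p-q)
def proj(m,P):
    E=m['extrinsics'];c=E[:3,:3].T@(np.asarray(P)-E[:3,3]);x=m['mtx']@np.array([c[0],-c[1],-c[2]]);return x[:2]/x[2]
COL={'orange':((6,150,120),(17,255,255)),'red':((175,120,80),(4,255,255)),'green':((55,90,50),(85,255,255)),'blue':((112,120,80),(130,255,255)),'yellow':((22,150,120),(34,255,255)),'white':((0,0,150),(180,45,255))}
def mask(im,c):
    hsv=cv2.cvtColor(im,cv2.COLOR_RGB2HSV);lo,hi=COL[c]
    if lo[0]>hi[0]: return cv2.inRange(hsv,lo,(180,)+hi[1:])|cv2.inRange(hsv,(0,)+lo[1:],hi)
    return cv2.inRange(hsv,lo,hi)
def blobs(im,c,amin=15):
    cs,_=cv2.findContours(cv2.morphologyEx(mask(im,c),cv2.MORPH_CLOSE,np.ones((3,3),np.uint8)),cv2.RETR_EXTERNAL,cv2.CHAIN_APPROX_NONE)
    r=[(cv2.contourArea(k),k.reshape(-1,2).astype(float)) for k in cs]
    return sorted([x for x in r if x[0]>=amin],key=lambda x:-x[0])
E
python3 - <<'E'
from h import *
for n in('scene','side'):
    im=cv2.imread(f'pics/{n}0.png')[:,:,::-1].copy();m=camera_model(n)
    for c in COL:
        for a,k in blobs(im,c)[:9]:
            mu=k.mean(0);x=cv2.minAreaRect(k.astype(np.float32));print(n,c,a,np.round(x[0]),np.round(x[1]),'z.04:',np.round(onz(m,x[0],.04),3))
a=cv2.imread('pics/scene0.png');b=cv2.imread('pics/side0.png')
A=cv2.resize(a[85:215,120:335],None,fx=3.6,fy=3.6,interpolation=2);cv2.imwrite('pics/c1.png',A)
B=cv2.resize(a[210:330,280:470],None,fx=4,fy=4,interpolation=2);cv2.imwrite('pics/c2.png',B)
C=cv2.resize(b[75:260,180:350],None,fx=3.2,fy=3.2,interpolation=2);cv2.imwrite('pics/c3.png',C)
E
```

```text
scene orange 176.0 [198. 130.] [16. 13.] z.04: [ 0.501 -0.325  0.04 ]
scene orange 67.5 [427. 263.] [ 6. 16.] z.04: [0.483 0.424 0.04 ]
scene red 140.5 [263. 175.] [16. 11.] z.04: [ 0.517 -0.056  0.04 ]
scene red 67.5 [372. 258.] [9. 9.] z.04: [0.555 0.314 0.04 ]
scene red 28.5 [269. 159.] [14.  3.] z.04: [ 0.46 -0.08  0.04]
scene green 255.0 [402. 289.] [35.  9.] z.04: [0.579 0.41  0.04 ]
scene green 74.5 [236. 146.] [17.  8.] z.04: [ 0.479 -0.188  0.04 ]
scene green 54.0 [396. 233.] [9. 8.] z.04: [0.453 0.325 0.04 ]
scene green 17.0 [249. 135.] [16.  5.] z.04: [ 0.423 -0.187  0.04 ]
scene blue 71.5 [302. 193.] [18.  7.] z.04: [0.501 0.065 0.04 ]
scene blue 27.5 [313. 182.] [18.  5.] z.04: [0.449 0.067 0.04 ]
scene white 2316.0 [403. 264.] [88. 57.] z.04: [0.521 0.381 0.04 ]
scene white 1074.0 [28. 73.] [30. 55.] z.04: [ 0.665 -0.976  0.04 ]
scene white 743.5 [310. 306.] [22. 38.] z.04: [0.747 0.267 0.04 ]
scene white 346.0 [235.  50.] [23. 26.] z.04: [ 0.133 -0.495  0.04 ]
scene white 95.5 [214.  45.] [11. 20.] z.04: [ 0.159 -0.573  0.04 ]
scene white 21.5 [384. 244.] [6. 5.] z.04:
[... 175 characters left out ...]
 190.] [20.  5.] z.04: [ 0.499 -0.045  0.04 ]
side red 81.5 [310. 190.] [20.  6.] z.04: [ 0.45  -0.061  0.04 ]
side red 77.0 [222. 297.] [10.  9.] z.04: [0.572 0.308 0.04 ]
side green 425.0 [200. 337.] [13. 37.] z.04: [0.583 0.411 0.04 ]
side green 82.5 [263. 314.] [10. 11.] z.04: [0.47 0.32 0.04]
side green 71.5 [332. 163.] [ 5. 20.] z.04: [ 0.414 -0.177  0.04 ]
side green 60.0 [315. 159.] [ 5. 19.] z.04: [ 0.463 -0.178  0.04 ]
side white 4819.0 [229. 334.] [73. 91.] z.04: [0.526 0.384 0.04 ]
side white 1049.0 [448. 109.] [36. 51.] z.04: [ 0.113 -0.507  0.04 ]
side white 711.5 [368.  25.] [42. 26.] z.04: [ 0.428 -0.903  0.04 ]
side white 685.5 [164. 268.] [37. 21.] z.04: [0.728 0.277 0.04 ]
```

View pics/c2.png

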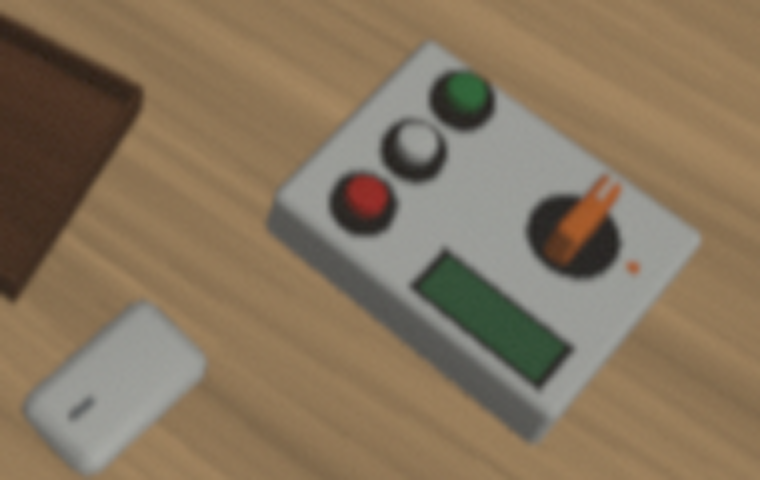

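View pics/c1.png

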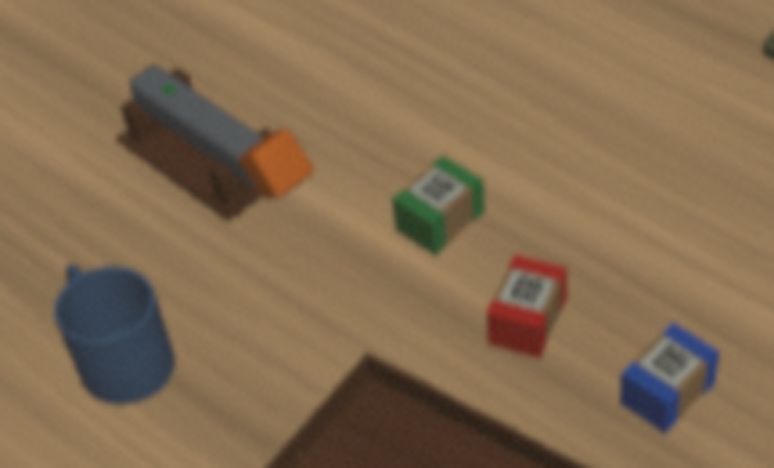

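View pics/c3.png

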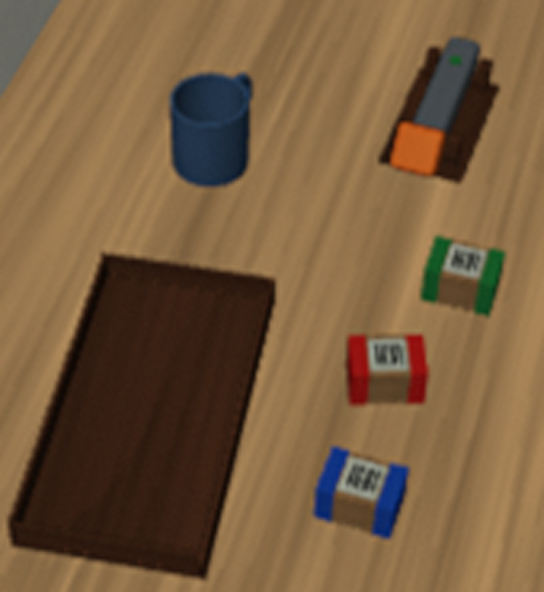

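The crops give clear label centres, key tops, the knob bar with its pointer notch, and the scanner with its head towards +y. Triangulating these now.

```bash
python3 - <<'E'
from h import *
S,D=camera_model('scene'),camera_model('side')
c1=lambda x,y:(120+x/3.6,85+y/3.6); c2=lambda x,y:(280+x/4,210+y/4); c3=lambda x,y:(180+x/3.2,75+y/3.2)
L={'lab_g':(c1(440,185),c3(466,260)),'lab_r':(c1(530,288),c3(389,356)),'lab_b':(c1(675,360),c3(365,478)),
'kg':(c2(467,90),(263,314)),'kw':(c2(418,140),(243,306)),'kr':(c2(368,195),(222,297)),
'tray_nearR':(c1(368,357),c3(274,282)),'traycornerB':(c2(141,93),c3(207,574)),'tray_far-':((188,226),c3(105,256)),
'head':(c1(282,150),c3(419,140)),'tail':(c1(152,70),c3(464,42)),'neck':(c1(255,148),c3(428,122)),
'knobpt':(c2(587,212),(231,346)),'mug':((150,165),(246,105))}
for k,v in L.items():
    p,e=tri(S,v[0],D,v[1]);print(k,np.round(p,3),round(e,4))
E
```

```text
lab_g [ 0.437 -0.201  0.035] 0.0018
lab_r [ 0.477 -0.073  0.033] 0.0015
lab_b [0.464 0.059 0.035] 0.0009
kg [0.467 0.329 0.062] 0.0001
kw [0.515 0.323 0.06 ] 0.0002
kr [0.566 0.318 0.061] 0.0013
tray_nearR [ 0.599 -0.138  0.017] 0.0002
traycornerB [0.563 0.159 0.003] 0.007
tray_far- [ 0.756 -0.12   0.016] 0.0054
head [ 0.509 -0.309  0.066] 0.0024
tail [ 0.5   -0.477  0.054] 0.0029
neck [ 0.509 -0.345  0.052] 0.0062
knobpt [0.508 0.424 0.079] 0.0019
mug [ 0.707 -0.295  0.082] 0.0078
```

```bash
cat >> h.py <<'E'
def pose():
    s=state();w,x,y,z=s['ee_rot'];R=Rn.from_quat([x,y,z,w]).as_matrix();return np.array(s['tcp_pos']),R,s
def psi(R): return np.degrees(np.arctan2(R[1,0],R[0,0]))
def need(P,ps=None):
    "units of the move from the pose now to world P with tool-x heading ps (deg)"
    p,R,s=pose();d=R.T@(np.asarray(P)-p)/.08
    yaw=0 if ps is None else -((ps-psi(R)+180)%360-180)/60
    print('need x %.3f y %.3f z %.3f yaw %.3f'%(*d,yaw),'| at',np.round(p,4),'psi %.2f'%psi(R),'t %.1f'%s['time_s'],'op %.2f'%s['opening'])
E
R10='x'
python3 -m jog '[{"x":1,"y":-0.35,"yaw":-0.35},{"x":1,"y":-0.35,"yaw":-0.7},{"x":1,"y":-0.35,"yaw":-1},{"x":1,"y":-0.35,"yaw":-1},{"x":1,"y":-0.35,"yaw":-1},{"x":1,"y":-0.35,"yaw":-1},{"x":1,"y":-0.35,"yaw":-1},{"x":1,"y":-0.35,"yaw":-1},{"x":1,"y":-0.35,"yaw":-1}]' && python3 -m jog '[{"x":1,"y":0.8},{"x":1,"y":0.8},{"x":1,"y":0.8}]' && python3 -m jog '[{"x":1,"y":0.8},{"x":1,"y":0.8},{"x":1,"y":0.8}]'
python3 -c "
from h import *
need([.5,.42,.26],85)
cv2.imwrite('pics/w1.png',capture('wrist')[:,:,::-1]);print(camera_model('wrist')['extrinsics'])"
```

```text
need x 7.782 y -10.272 z 0.053 yaw -1.042 | at [ 0.2384 -0.5772  0.2631] psi 22.45 t 0.1 op 1.00
[[ 0.38284232  0.88010374  0.28080094  0.31131723]
 [-0.92381034  0.36554681  0.11379798 -0.54736283]
 [-0.00249186 -0.30297349  0.95299573  0.38500268]
 [ 0.          0.          0.          1.        ]]$[0]: bad value
```

```bash

python3 -m jog '[{"x":1,"y":-0.35,"z":0,"yaw":-1,"gripper":1},{"x":1,"y":-0.35,"z":0,"yaw":-1,"gripper":1},{"x":1,"y":-0.35,"z":0,"yaw":-1,"gripper":1},{"x":1,"y":-0.35,"z":0,"yaw":-1,"gripper":1},{"x":1,"y":-0.35,"z":0,"yaw":-1,"gripper":1},{"x":1,"y":-0.35,"z":0,"yaw":-1,"gripper":1},{"x":1,"y":-0.35,"z":0,"yaw":-1,"gripper":1},{"x":1,"y":-0.35,"z":0,"yaw":-1,"gripper":1},{"x":1,"y":-0.35,"z":0,"yaw":-1,"gripper":1}]' && python3 -m jog '[{"x":1,"y":0.8,"z":0,"yaw":0,"gripper":1},{"x":1,"y":0.8,"z":0,"yaw":0,"gripper":1},{"x":1,"y":0.8,"z":0,"yaw":0,"gripper":1}]' && python3 -m jog '[{"x":1,"y":0.8,"z":0,"yaw":0,"gripper":1},{"x":1,"y":0.8,"z":0,"yaw":0,"gripper":1},{"x":1,"y":0.8,"z":0,"yaw":0,"gripper":1}]'
python3 -c "
from h import *
need([.5,.42,.26],85)
"
```

```text
time_s: 0.95
tcp_pos: [0.3016, -0.5212, 0.2635]
ee_rot: [-0.0, 0.75, 0.661, 0.0]
contact_force: [0.1, -0.3, -0.1]
opening: 1.0
grip_force: 0.0
time_s: 1.2
tcp_pos: [0.3801, -0.4459, 0.264]
ee_rot: [0.0, 0.75, 0.661, 0.002]
contact_force: [0.7, 0.3, 0.1]
opening: 0.997
grip_force: 0.0
time_s: 1.45
tcp_pos: [0.4544, -0.3741, 0.2641]
ee_rot: [0.0, 0.75, 0.661, 0.002]
contact_force: [0.4, 0.7, -0.2]
opening: 0.996
grip_force: 0.0
need x 9.919 y -0.676 z 0.083 yaw -0.036 | at [ 0.4544 -0.3741  0.2641] psi 82.82 t 1.4 op 1.00
```

```bash
cat > cap.py <<'E'
from h import *
import sys,pickle
p,R,s=pose();m=camera_model('wrist');im=capture('wrist')
pickle.dump((m,im),open(f'pics/{sys.argv[1]}.pkl','wb'));cv2.imwrite(f'pics/{sys.argv[1]}.png',im[:,:,::-1])
E
python3 cap.py w1
for i in 1 2; do python3 -m jog '[{"x":1,"y":0,"z":0,"yaw":0,"gripper":1},{"x":1,"y":0,"z":0,"yaw":0,"gripper":1},{"x":1,"y":0,"z":0,"yaw":0,"gripper":1}]' >/dev/null; done; python3 cap.py w2
for i in 1 2; do python3 -m jog '[{"x":1,"y":0,"z":0,"yaw":0,"gripper":1},{"x":1,"y":0,"z":0,"yaw":0,"gripper":1},{"x":1,"y":0,"z":0,"yaw":0,"gripper":1}]' >/dev/null; done; python3 cap.py w3
for i in 1 2 3 4; do python3 -m jog '[{"x":1,"y":0,"z":0,"yaw":0,"gripper":1},{"x":1,"y":0,"z":0,"yaw":0,"gripper":1},{"x":1,"y":0,"z":0,"yaw":0,"gripper":1}]' >/dev/null; done
python3 cap.py w4
python3 -m jog '[{"x":0.9,"y":-0.6,"z":0,"yaw":0,"gripper":1},{"x":0.9,"y":-0.6,"z":0,"yaw":0,"gripper":1},{"x":0.9,"y":-0.6,"z":0,"yaw":0,"gripper":1}]'; python3 cap.py w5
python3 -c "
import cv2,numpy as np
g=[cv2.resize(cv2.imread(f'pics/w{i}.png'),(400,300)) for i in (1,2,3,5)]
cv2.imwrite('pics/m1.png',np.vstack([np.hstack(g[:2]),np.hstack(g[2:])]))"
```

```text
time_s: 3.9
tcp_pos: [0.4917, 0.3391, 0.2641]
ee_rot: [-0.003, 0.749, 0.662, 0.001]
contact_force: [-1.5, 2.0, 0.2]
opening: 1.002
grip_force: 0.0
```

View pics/m1.png

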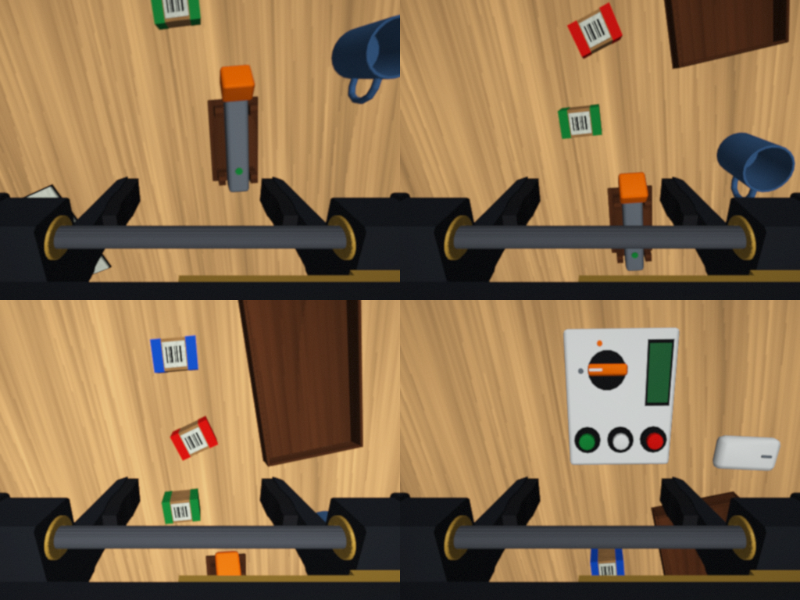

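Wrist views: w1 shows the scanner lying head-up in its cradle. w3 shows all three cartons (blue, red, green from top to bottom) and the tray's near corner. w5 shows the console: knob with pointer left at the grey "off" dot and orange "on" dot at the top, so clockwise is confirmed, and green/white/red keys below.

```bash
cat > meas.py <<'E'
from h import *
import pickle
W={i:pickle.load(open(f'pics/w{i}.pkl','rb')) for i in(1,2,3,4,5)}
def show(i,cs):
    m,im=W[i]
    for c in cs:
        for a,k in blobs(im[:345],c,25)[:6]:
            r=cv2.minAreaRect(k.astype(np.float32));print(i,c,a,np.round(r[0],1),np.round(r[1]))
for i,cs in {1:['orange','green'],2:['orange','green','red','white'],3:['red','green','blue','white'],4:['orange','red','green','white'],5:['orange','red','green','white']}.items(): show(i,cs)
E
python3 meas.py
```

```text
1 orange 1849.0 [303.4 105.4] [46. 45.]
1 green 386.0 [202.6  17.7] [38. 14.]
1 green 337.5 [248.7  15. ] [31. 13.]
1 green 62.0 [305.5 219. ] [8. 9.]
2 orange 1307.0 [297.7 239.5] [39. 37.]
2 green 377.0 [250.1 153.2] [38. 11.]
2 green 359.5 [209.9 157.3] [38. 12.]
2 green 44.0 [300.  326.5] [7. 8.]
2 red 579.0 [270.2  28.4] [48. 14.]
2 red 535.5 [229.5  50. ] [46. 13.]
2 white 945.0 [249.2  37.9] [35. 30.]
2 white 662.0 [230.  157.3] [27. 27.]
3 red 423.0 [265.4 168.8] [38. 13.]
3 red 354.0 [229.4 185.5] [38. 14.]
3 green 361.5 [249.  262.2] [40. 11.]
3 green 316.0 [213.3 265.1] [40. 12.]
3 white 940.0 [222.7  69. ] [33. 31.]
3 white 611.5 [248.1 179.7] [26. 25.]
3 white 454.0 [231.5 270.7] [21. 24.]
4 orange 657.0 [208.5   8. ] [16. 53.]
4 red 390.0 [282.  118.5] [23. 22.]
4 green 1884.0 [286.   32.5] [65. 30.]
4 green 395.5 [189.  119.5] [23. 22.]
4 white 17183.5 [233.5  78. ] [156. 153.]
4 white 3358.5 [414.4 143.4] [82. 45.]
5 orange 568.0 [265.5  88.2] [15. 49.]
5 red 344.0 [326.5 180.5] [21. 21.]
5 green 2026.5 [331.9  93. ] [29. 77.]
5 green 331.0 [239.  181.5] [21. 20.]
5 white 23419.0 [283.4 122.8] [174. 147.]
5 white 2972.0 [445.9 195.6] [79. 42.]
5 white 74.0 [265.  340.5] [ 7. 20.]
```

```bash
cat > meas2.py <<'E'
from h import *
import pickle
W={i:pickle.load(open(f'pics/w{i}.pkl','rb')) for i in(1,2,3,4,5)}
T=lambda n,i,p,j,q:print(n,*[np.round(x,4) for x in tri(W[i][0],p,W[j][0],q)])
T('keyg',4,(189,119.5),5,(239,181.5));T('keyr',4,(282,118.5),5,(326.5,180.5))
T('lab_r',2,(249.2,37.9),3,(248.1,179.7));T('lab_g',2,(230,157.3),3,(231.5,270.7));T('led',1,(305.5,219),2,(300,326.5))
print('lab_b',onz(W[3][0],(222.7,69),.04),'keys z.072',onz(W[5][0],(239,181.5),.072),onz(W[5][0],(326.5,180.5),.072))
def ang(i,c,n,z):
    m,im=W[i];a,k=blobs(im[:345],c,25)[n];P=np.array([onz(m,q,z)[:2] for q in k],np.float32);r=cv2.minAreaRect(P)
    (w,h),an=r[1],r[2];an=an if w>h else an+90;print(i,c,n,np.round(r[0],4),np.round(sorted(r[1]),4),'long axis deg',round(an%180,1))
ang(5,'orange',0,.093);ang(4,'orange',0,.093);ang(5,'white',0,.05)
for n in(0,1):ang(3,'red',n,.04);ang(3,'green',n,.04);ang(3,'blue',n,.04);ang(2,'red',n,.04);ang(2,'green',n,.04)
# scanner handle/head edges
m,im=W[1];hsv=cv2.cvtColor(im,cv2.COLOR_RGB2HSV)
g=cv2.inRange(hsv,(90,20,70),(125,110,160));g[250:]=0;cs,_=cv2.findContours(g,0,1);k=max(cs,key=cv2.contourArea).reshape(-1,2)
P=np.array([onz(m,q,.056)[:2] for q in k],np.float32);print('handle',cv2.contourArea(k),cv2.minAreaRect(P),k.min(0),k.max(0))
ang(1,'orange',0,.082)
x,y,z=[onz(W[1][0],q,.0)[:2] for q in((0,0),(511,0),(255,200))]
# tray: dark wood in w3
m,im=W[3];hsv=cv2.cvtColor(im,cv2.COLOR_RGB2HSV);g=cv2.inRange(hsv,(0,60,15),(18,255,95));g[230:]=0;g[:,:280]=0
cs,_=cv2.findContours(g,0,1);k=max(cs,key=cv2.contourArea);ap=cv2.approxPolyDP(k,4,True).reshape(-1,2);print([(tuple(q),np.round(onz(m,q,.032)[:2],3)) for q in ap])
E
python3 meas2.py; python3 -c "
from h import *
need([.506,.425,.2])"
```

```text
keyg [0.4702 0.3294 0.0692] 0.0008
keyr [0.5701 0.3182 0.0684] 0.0012
lab_r [ 0.4827 -0.0708  0.0417] 0.0
lab_g [ 0.4429 -0.1983  0.0407] 0.0002
led [ 0.5079 -0.4445  0.0602] 0.0007
lab_b [0.47069314 0.05984616 0.04      ] keys z.072 [0.47082322 0.33036909 0.072     ] [0.5698384  0.31957611 0.072     ]
5 orange 0 [0.5112 0.4259] [0.0136 0.0476] long axis deg 174.6
4 orange 0 [0.5112 0.4238] [0.0126 0.0479] long axis deg 173.0
5 white 0 [0.5258 0.3792] [0.1568 0.1964] long axis deg 83.7
3 red 0 [ 0.5057 -0.0605] [0.0154 0.049 ] long axis deg 109.3
3 green 0 [ 0.4688 -0.189 ] [0.015  0.0624] long axis deg 89.3
need x 1.119 y 0.021 z 0.801 yaw 0.000 | at [0.4933 0.3362 0.2639] psi 82.87 t 4.0 op 1.00Traceback (most recent call last):
  File "meas2.py", line 12, in <module>
    for n in(0,1):ang(3,'red',n,.04);ang(3,'green',n,.04);ang(3,'blue',n,.04);ang(2,'red',n,.04);ang(2,'green',n,.04)
                                                          ~~~^^^^^^^^^^^^^^^^
  File "meas2.py", line 9, in ang
    m,im=W[i];a,k=blobs(im[:345],c,25)[n];P=np.array([onz(m,q,z)[:2] for q in k],np.float32);r=cv2.minAreaRect(P)
                  ~~~~~~~~~~~~~~~~~~~~^^^
IndexError: list index out of range
```

```bash
sed -i "s/'blue':((112,120,80)/'blue':((108,140,80)/" h.py
python3 -m jog '[{"x":1,"y":0,"z":0,"yaw":-1,"gripper":0.5},{"x":1,"y":0,"z":0,"yaw":-1,"gripper":0.5},{"x":1,"y":0,"z":0,"yaw":-1,"gripper":0.5},{"x":1,"y":0,"z":0,"yaw":-1,"gripper":0.5},{"x":1,"y":0,"z":0,"yaw":-1,"gripper":0.5},{"x":1,"y":0,"z":0,"yaw":-1,"gripper":0.5},{"x":1,"y":0,"z":0,"yaw":-1,"gripper":0.5},{"x":1,"y":0,"z":0,"yaw":-1,"gripper":0.5},{"x":1,"y":0,"z":0,"yaw":-1,"gripper":0.5},{"x":1,"y":0,"z":0,"yaw":-1,"gripper":0.5}]' | head -2
python3 -c "
from h import *
need([.511,.4262,.15],173.8)"
sed -i "s/^for n in(0,1).*/for n in(0,1):ang(3,'red',n,.04);ang(3,'green',n,.04);ang(2,'red',n,.04);ang(2,'green',n,.04);ang(3,'blue',n,.04)/" meas2.py
python3 meas2.py | tail -n +10
```

```text
time_s: 4.78
tcp_pos: [0.5086, 0.4083, 0.263]
need x 0.115 y 0.198 z 1.412 yaw -0.525 | at [0.5086 0.4083 0.263 ] psi 142.33 t 4.8 op 0.50
3 red 0 [ 0.5057 -0.0605] [0.0154 0.049 ] long axis deg 109.3
3 green 0 [ 0.4688 -0.189 ] [0.015  0.0624] long axis deg 89.3
2 red 0 [ 0.5063 -0.0645] [0.0143 0.0469] long axis deg 108.5
2 green 0 [ 0.4679 -0.1967] [0.0137 0.0466] long axis deg 89.5
3 blue 0 [0.4957 0.0583] [0.0135 0.0441] long axis deg 88.1
3 red 1 [ 0.4583 -0.0764] [0.0171 0.0497] long axis deg 102.8
3 green 1 [ 0.4193 -0.1875] [0.017  0.0632] long axis deg 82.4
2 red 1 [ 0.4596 -0.0804] [0.0141 0.0467] long axis deg 109.5
2 green 1 [ 0.4183 -0.1958] [0.0145 0.047 ] long axis deg 86.3
3 blue 1 [0.4461 0.06  ] [0.0135 0.0442] long axis deg 88.0
handle 2759.0 ((0.5096017122268677, -0.4089987277984619), (0.14354181289672852, 0.031167229637503624), 87.25131225585938) [289 130] [317 244]
1 orange 0 [ 0.5123 -0.3094] [0.0454 0.0459] long axis deg 177.6
[((np.int32(305), np.int32(0)), array([0.569, 0.118])), ((np.int32(338), np.int32(206)), array([ 0.595, -0.124])), ((np.int32(346), np.int32(211)), array([ 0.606, -0.132])), ((np.int32(463), np.int32(186)), array([ 0.757, -0.115])), ((np.int32(460), np.int32(0)), array([0.734, 0.098]))]
```

```bash

python3 -m jog '[{"x":0.115,"y":0.198,"z":0.8,"yaw":-0.525,"gripper":0.5},{"x":0.115,"y":0.198,"z":0.8,"yaw":-0.525,"gripper":0.5},{"x":0.115,"y":0.198,"z":0.8,"yaw":-0.525,"gripper":0.5},{"x":0.115,"y":0.198,"z":0.8,"yaw":-0.525,"gripper":0.5},{"x":0.115,"y":0.198,"z":0.8,"yaw":-0.525,"gripper":0.5},{"x":0.115,"y":0.198,"z":0.8,"yaw":-0.525,"gripper":0.5},{"x":0.115,"y":0.198,"z":0.8,"yaw":-0.525,"gripper":0.5},{"x":0.115,"y":0.198,"z":0.8,"yaw":-0.525,"gripper":0.5}]' | head -2
python3 cap.py w6
python3 -c "
from h import *
need([.511,.4262,.091],173.8)
import pickle
m,im=pickle.load(open('pics/w6.pkl','rb'))
for a,k in blobs(im,'orange',25)[:3]:
    P=np.array([onz(m,q,.093)[:2] for q in k],np.float32);print(a,cv2.minAreaRect(P))"
```

```text
time_s: 5.45
tcp_pos: [0.5095, 0.429, 0.1997]
need x -0.024 y -0.036 z 1.360 yaw 0.000 | at [0.5093 0.4294 0.1998] psi 173.81 t 5.5 op 0.50
834.0 ((0.5077356100082397, 0.4266131520271301), (0.013635814189910889, 0.05244451388716698), 83.11481475830078)
```

View pics/w6.png

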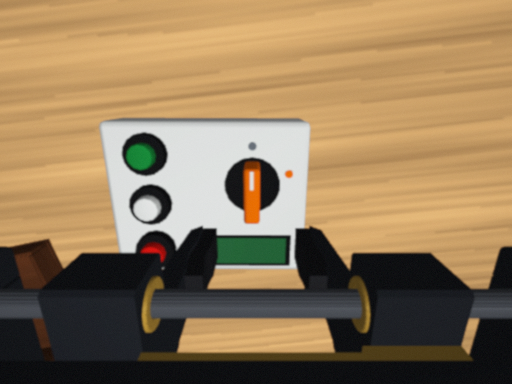

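w6 shows the knob bar at (252,192) centred between the fingers, with its pointer at the grey dot (252,146). Descending, gripping and turning.

```bash

python3 -m jog '[{"x":-0.02,"y":-0.035,"z":0.3,"yaw":0,"gripper":0.5},{"x":-0.02,"y":-0.035,"z":0.6,"yaw":0,"gripper":0.5},{"x":-0.02,"y":-0.035,"z":0.9,"yaw":0,"gripper":0.5},{"x":-0.02,"y":-0.035,"z":0.9,"yaw":0,"gripper":0.5}]' | head -4
python3 -m jog '[{"x":0,"y":0,"z":0.2,"yaw":0,"gripper":0.5},{"x":0,"y":0,"z":0.44,"yaw":0,"gripper":0.5},{"x":0,"y":0,"z":0.44,"yaw":0,"gripper":0.1},{"x":0,"y":0,"z":0.44,"yaw":0,"gripper":0},{"x":0,"y":0,"z":0.44,"yaw":0,"gripper":0},{"x":0,"y":0,"z":0.44,"yaw":0,"gripper":0},{"x":0,"y":0,"z":0.44,"yaw":0,"gripper":0},{"x":0,"y":0,"z":0.44,"yaw":0,"gripper":0}]' 20
```

```text
time_s: 5.83
tcp_pos: [0.5088, 0.4242, 0.1232]
ee_rot: [-0.002, 0.053, 0.999, -0.004]
contact_force: [-0.7, -0.7, 0.2]
time_s: 6.5
tcp_pos: [0.5104, 0.4254, 0.0937]
ee_rot: [0.0, 0.053, 0.999, -0.002]
contact_force: [-1.4, -4.7, 5.0]
opening: 0.155
grip_force: 20.0
```

```bash

python3 -m jog '[{"x":0,"y":0,"z":0,"yaw":0.12,"gripper":0},{"x":0,"y":0,"z":0,"yaw":0.24,"gripper":0},{"x":0,"y":0,"z":0,"yaw":0.36,"gripper":0},{"x":0,"y":0,"z":0,"yaw":0.48,"gripper":0},{"x":0,"y":0,"z":0,"yaw":0.6,"gripper":0},{"x":0,"y":0,"z":0,"yaw":0.72,"gripper":0},{"x":0,"y":0,"z":0,"yaw":0.84,"gripper":0},{"x":0,"y":0,"z":0,"yaw":0.96,"gripper":0},{"x":0,"y":0,"z":0,"yaw":1,"gripper":0}]' 
python3 -m jog '[{"x":0,"y":0,"z":0,"yaw":0.1,"gripper":0},{"x":0,"y":0,"z":0,"yaw":0.2,"gripper":0},{"x":0,"y":0,"z":0,"yaw":0.24,"gripper":0},{"x":0,"y":0,"z":0,"yaw":0.24,"gripper":0},{"x":0,"y":0,"z":0,"yaw":0.24,"gripper":0.4},{"x":0,"y":0,"z":0,"yaw":0.24,"gripper":0.4},{"x":0,"y":0,"z":0,"yaw":0.24,"gripper":0.4}]'
python3 -m jog '[{"x":0,"y":0,"z":-0.5,"yaw":0,"gripper":0.4},{"x":0,"y":0,"z":-1,"yaw":0,"gripper":0.4},{"x":0,"y":0,"z":-1,"yaw":0,"gripper":0.4}]' | head -3
python3 -m jog '[{"x":0,"y":0,"z":-0.5,"yaw":0,"gripper":1},{"x":0,"y":0,"z":-0.8,"yaw":0,"gripper":1},{"x":0,"y":0,"z":-0.8,"yaw":0,"gripper":1}]' | head -3
python3 cap.py w7; python3 -c "
from h import *
need([.483,-.2,.26],87.3)
import pickle
m,im=pickle.load(open('pics/w7.pkl','rb'))
for a,k in blobs(im,'orange',25)[:3]:
    P=np.array([onz(m,q,.093)[:2] for q in k],np.float32);print(a,cv2.minAreaRect(P))"
```

```text
time_s: 7.25
tcp_pos: [0.5108, 0.4261, 0.0937]
ee_rot: [0.001, 0.548, 0.837, -0.0]
contact_force: [0.6, -2.3, 1.5]
opening: 0.159
grip_force: 20.0
time_s: 7.83
tcp_pos: [0.5095, 0.4282, 0.0927]
ee_rot: [-0.001, 0.645, 0.764, 0.001]
contact_force: [-0.4, 0.3, -0.4]
opening: 0.36
grip_force: 0.0
time_s: 8.08
tcp_pos: [0.5124, 0.4317, 0.1801]
ee_rot: [-0.001, 0.646, 0.764, 0.007]
time_s: 8.33
tcp_pos: [0.5116, 0.4306, 0.2424]
ee_rot: [-0.0, 0.646, 0.764, 0.006]
need x -7.697 y -1.653 z -0.300 yaw 0.205 | at [0.5108 0.4293 0.2397] psi 99.60 t 8.4 op 0.65
623.0 ((0.5110516548156738, 0.4293627142906189), (0.012815995141863823, 0.05347597971558571), 9.136558532714844)
```

The knob's bar is now at 99°, 75° clockwise of before, so it is on. Now to the scanner.

```bash

python3 -m jog '[{"x":-1,"y":-0.15,"z":0,"yaw":0.205,"gripper":1},{"x":-1,"y":-0.15,"z":0,"yaw":0.205,"gripper":1},{"x":-1,"y":-0.15,"z":0,"yaw":0.205,"gripper":1}]' | head -2
for i in 1 2 3 4 5 6; do python3 -m jog '[{"x":-0.95,"y":0,"z":0,"yaw":0,"gripper":1},{"x":-0.95,"y":0,"z":0,"yaw":0,"gripper":1},{"x":-0.95,"y":0,"z":0,"yaw":0,"gripper":1}]' >/dev/null; done
python3 cap.py w8
for i in 1 2 3; do python3 -m jog '[{"x":-1,"y":0,"z":0,"yaw":0,"gripper":1},{"x":-1,"y":0,"z":0,"yaw":0,"gripper":1},{"x":-1,"y":0,"z":0,"yaw":0,"gripper":1}]' >/dev/null; done
python3 -m jog '[{"x":0,"y":0,"z":0,"yaw":0,"gripper":1}]' >/dev/null; python3 cap.py w9
python3 -c "
from h import *
need([.5085,-.389,.2],87.3)"
```

```text
time_s: 8.63
tcp_pos: [0.5126, 0.3358, 0.2344]
need x -0.499 y 0.400 z 0.447 yaw -0.001 | at [ 0.4785 -0.3476  0.2358] psi 87.23 t 11.1 op 1.00
```

```bash
cat > meas3.py <<'E'
from h import *
import pickle
W={i:pickle.load(open(f'pics/w{i}.pkl','rb')) for i in(1,8,9)}
def hand(i):
    m,im=W[i];hsv=cv2.cvtColor(im,cv2.COLOR_RGB2HSV)
    g=cv2.inRange(hsv,(90,20,70),(125,110,160));g[270:]=0
    cs,_=cv2.findContours(g,0,1);k=max(cs,key=cv2.contourArea).reshape(-1,2)
    P=np.array([onz(m,q,.056)[:2] for q in k],np.float32);print(i,'handle',cv2.contourArea(k),cv2.minAreaRect(P),k.min(0),k.max(0))
hand(1);hand(9)
led={}
for i in(1,9):
    m,im=W[i]
    for a,k in blobs(im[:345],'orange',100)[:2]: 
        P=np.array([onz(m,q,.082)[:2] for q in k],np.float32);print(i,'head',a,cv2.minAreaRect(P),P.min(0),P.max(0))
    for a,k in blobs(im[:345],'green',25):
        c=k.mean(0);print(i,a,c)
        if a<120: led[i]=c
if len(led)==2: print('led',tri(W[1][0],led[1],W[9][0],led[9]))
m,im=W[8]
for c in('white','red','green','blue'):
    for a,k in blobs(im[:345],c,100)[:4]:
        P=np.array([onz(m,q,.04)[:2] for q in k],np.float32);r=cv2.minAreaRect(P);print(8,c,a,np.round(r[0],4),np.round(r[1],3),round(r[2],1))
E
python3 meas3.py
```

```text
1 handle 2759.0 ((0.5096017122268677, -0.4089987277984619), (0.14354181289672852, 0.031167229637503624), 87.25131225585938) [289 130] [317 244]
9 handle 2817.5 ((0.5096398591995239, -0.4045204222202301), (0.1321495622396469, 0.031270839273929596), 87.38318634033203) [272 162] [302 269]
1 head 1849.0 ((0.5122859477996826, -0.3093890845775604), (0.04542605206370354, 0.04592158645391464), 87.56581115722656) [ 0.48933965 -0.3323538 ] [ 0.53514355 -0.2861917 ]
1 386.0 [203.15306122  18.06122449]
1 337.5 [248.50617284  14.43209877]
1 62.0 [305.57692308 219.        ]
9 head 2013.0 ((0.5128745436668396, -0.3072851002216339), (0.04527045041322708, 0.04432620480656624), 87.08609008789062) [ 0.49079347 -0.3307182 ] [ 0.5346511 -0.2843467]
9 657.0 [238.06557377  23.69672131]
9 646.5 [187.98449612  25.63565891]
9 67.5 [285.66666667 251.62962963]
led (array([ 0.50822867, -0.44448923,  0.060136  ]), np.float64(0.00032665039881758974))
8 white 865.0 [ 0.4826 -0.0704] [0.032 0.034] 18.7
8 white 607.0 [ 0.4432 -0.1978] [0.034 0.032] 88.6
8 white 266.0 [0.4704 0.0476] [0.008 0.033] 86.6
8 red 498.5 [ 0.506  -0.0619] [0.014 0.044] 19.0
8 red 460.5 [ 0.4593 -0.0781] [0.014 0.044] 19.0
8 green 438.0 [ 0.4681 -0.1905] [0.058 0.014] 86.8
8 green 400.5 [ 0.4187 -0.1895] [0.057 0.017] 82.6
8 blue 298.5 [0.4467 0.0426] [0.021 0.016] 88.5
8 blue 294.0 [0.495  0.0402] [0.02  0.014] 86.6
```

View pics/w9.png

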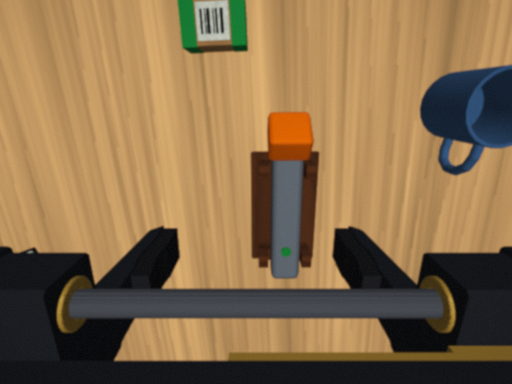

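w9 shows the scanner at (287,215) with its head at (290,135), and the fingers clear on both sides. Going down to grip it.

```bash

python3 -m jog '[{"x":-0.48,"y":0.42,"z":0.4,"yaw":0,"gripper":1},{"x":-0.48,"y":0.42,"z":0.8,"yaw":0,"gripper":1},{"x":-0.48,"y":0.42,"z":1,"yaw":0,"gripper":1},{"x":-0.48,"y":0.42,"z":1,"yaw":0,"gripper":1}]' | head -2
python3 -c "
from h import *
need([.5102,-.387,.046],87.3)"
```

```text
time_s: 11.4
tcp_pos: [0.5085, -0.3851, 0.1518]
need x -0.030 y 0.031 z 1.322 yaw 0.002 | at [ 0.5085 -0.3851  0.1518] psi 87.41 t 11.4 op 1.00
```

```bash

python3 -m jog '[{"x":-0.03,"y":0.02,"z":0.4,"yaw":0,"gripper":1},{"x":-0.03,"y":0.02,"z":0.8,"yaw":0,"gripper":1},{"x":-0.03,"y":0.02,"z":0.9,"yaw":0,"gripper":1},{"x":-0.03,"y":0.02,"z":0.9,"yaw":0,"gripper":1},{"x":-0.03,"y":0.02,"z":0.9,"yaw":0,"gripper":1},{"x":-0.03,"y":0.02,"z":0.9,"yaw":0,"gripper":1}]' | head -2
python3 -c "
from h import *
need([.5102,-.387,.046],87.3)"
```

```text
time_s: 11.9
tcp_pos: [0.5129, -0.3911, 0.087]
need x 0.050 y -0.038 z 0.512 yaw -0.000 | at [ 0.5129 -0.3911  0.087 ] psi 87.29 t 11.9 op 1.00
```

```bash

for i in 1 2 3; do python3 -m jog '[{"x":0,"y":0,"z":0,"yaw":0,"gripper":1},{"x":0,"y":0,"z":0,"yaw":0,"gripper":1}]' | sed -n 2,4p; done
```

```text
tcp_pos: [0.5121, -0.3917, 0.0863]
ee_rot: [0.001, 0.724, 0.69, 0.0]
contact_force: [-0.2, -0.2, 0.9]
tcp_pos: [0.5114, -0.3916, 0.0852]
ee_rot: [0.001, 0.724, 0.69, 0.0]
contact_force: [0.2, -0.1, 0.5]
tcp_pos: [0.5112, -0.3914, 0.0846]
ee_rot: [0.0, 0.724, 0.69, 0.0]
contact_force: [0.3, -0.9, -0.1]
```

```bash

python3 -m jog '[{"x":0.05,"y":-0.015,"z":0.25,"yaw":0,"gripper":1},{"x":0.05,"y":-0.015,"z":0.48,"yaw":0,"gripper":1},{"x":0.05,"y":-0.015,"z":0.48,"yaw":0,"gripper":1},{"x":0.05,"y":-0.015,"z":0.48,"yaw":0,"gripper":1},{"x":0.05,"y":-0.015,"z":0.48,"yaw":0,"gripper":1},{"x":0.05,"y":-0.015,"z":0.48,"yaw":0,"gripper":1}]' | sed -n 2,4p
python3 -m jog '[{"x":0,"y":0,"z":0,"yaw":0,"gripper":0.6},{"x":0,"y":0,"z":0,"yaw":0,"gripper":0.5},{"x":0,"y":0,"z":0,"yaw":0,"gripper":0.45},{"x":0,"y":0,"z":0,"yaw":0,"gripper":0.3},{"x":0,"y":0,"z":0,"yaw":0,"gripper":0.2},{"x":0,"y":0,"z":0,"yaw":0,"gripper":0.2},{"x":0,"y":0,"z":0,"yaw":0,"gripper":0.2},{"x":0,"y":0,"z":0,"yaw":0,"gripper":0.2}]' 30
```

```text
tcp_pos: [0.5109, -0.3877, 0.0472]
ee_rot: [0.001, 0.724, 0.69, 0.0]
contact_force: [0.1, 0.1, -0.3]
time_s: 13.57
tcp_pos: [0.5102, -0.3873, 0.0461]
ee_rot: [0.0, 0.724, 0.69, -0.0]
contact_force: [0.4, -0.1, 0.0]
opening: 0.42
grip_force: 0.0
```

```bash

python3 -m jog '[{"x":0,"y":0,"z":0,"yaw":0,"gripper":0},{"x":0,"y":0,"z":0,"yaw":0,"gripper":0},{"x":0,"y":0,"z":0,"yaw":0,"gripper":0}]' 30
python3 -m jog '[{"x":0,"y":0,"z":-0.25,"yaw":0,"gripper":0},{"x":0,"y":0,"z":-0.5,"yaw":0,"gripper":0},{"x":0,"y":0,"z":-0.75,"yaw":0,"gripper":0},{"x":0,"y":0,"z":-0.95,"yaw":0,"gripper":0},{"x":0,"y":0,"z":-0.95,"yaw":0,"gripper":0},{"x":0,"y":0,"z":-0.95,"yaw":0,"gripper":0},{"x":0,"y":0,"z":-0.95,"yaw":0,"gripper":0}]'
python3 cap.py w10; python3 -c "
from h import *
c,s=np.cos(np.radians(87.3)),np.sin(np.radians(87.3))
for n,l in dict(r=(.4826,-.0705),g=(.443,-.198),b=(.4707,.0596)).items():
    print(n);need([l[0]-.152*c,l[1]-.152*s,.117])"
```

```text
time_s: 13.82
tcp_pos: [0.5103, -0.3873, 0.0461]
ee_rot: [0.0, 0.724, 0.69, 0.0]
contact_force: [0.2, 0.0, -0.6]
opening: 0.386
grip_force: 30.0
time_s: 14.4
tcp_pos: [0.5093, -0.387, 0.1209]
ee_rot: [-0.001, 0.724, 0.69, -0.0]
contact_force: [0.1, 0.2, -1.9]
opening: 0.384
grip_force: 30.0
r
need x 2.034 y -0.520 z 0.049 yaw 0.000 | at [ 0.5092 -0.3869  0.1206] psi 87.25 t 14.4 op 0.38
g
need x 0.418 y -0.938 z 0.048 yaw 0.000 | at [ 0.5092 -0.3869  0.1206] psi 87.25 t 14.4 op 0.38
b
need x 3.651 y -0.747 z 0.051 yaw 0.000 | at [ 0.5092 -0.3869  0.1206] psi 87.25 t 14.4 op 0.38
```

View pics/w10.png

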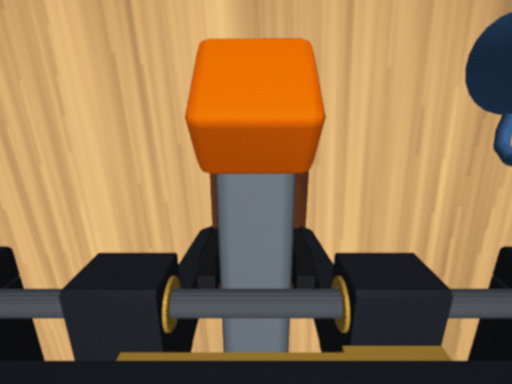

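The scanner hangs straight in the fingers (head at 256,100). Checking with the fixed cameras that no carton has moved, then to red.

```bash
cat > chk.py <<'E'
from h import *
def bands(n,im):
    m=camera_model(n);o={}
    for c in('red','green','blue'):
        P=[]
        for a,k in blobs(im,c,8):
            p=onz(m,k.mean(0),.03)
            if .36<p[0]<.62 and -.3<p[1]<.2: P.append((a,p[:2]))
        P=sorted(P,key=lambda x:-x[0])[:2]
        if len(P): o[c]=np.mean([p for a,p in P],0),len(P)
    return o
for n in('scene','side'):
    a=bands(n,cv2.imread(f'pics/{n}0.png')[:,:,::-1].copy());im=capture(n);cv2.imwrite(f'pics/{n}_now.png',im[:,:,::-1]);b=bands(n,im)
    for c in a: print(n,c,a[c][1],'moved mm',np.round((b[c][0]-a[c][0])*1000,1) if c in b else None,b.get(c,(0,0))[1])
E
python3 chk.py
python3 -m jog '[{"x":0.5,"y":-0.25,"z":0,"yaw":0,"gripper":0},{"x":1,"y":-0.5,"z":0,"yaw":0,"gripper":0},{"x":1,"y":-0.5,"z":0,"yaw":0,"gripper":0}]' | sed -n 2p
python3 -m jog '[{"x":0.5,"y":0,"z":0,"yaw":0,"gripper":0},{"x":1,"y":-0.02,"z":0.04,"yaw":0,"gripper":0},{"x":1,"y":-0.02,"z":0.04,"yaw":0,"gripper":0},{"x":1,"y":-0.02,"z":0.04,"yaw":0,"gripper":0},{"x":1,"y":-0.02,"z":0.04,"yaw":0,"gripper":0},{"x":1,"y":-0.02,"z":0.04,"yaw":0,"gripper":0},{"x":1,"y":-0.02,"z":0.04,"yaw":0,"gripper":0}]' | sed -n 2p
python3 chk.py; python3 -c "
from h import *
c,s=np.cos(np.radians(87.3)),np.sin(np.radians(87.3))
need([.4826-.152*c,-.0705-.152*s,.117])"
```

```text
scene red 2 moved mm [ 24.6 -36.8] 2
scene green 2 moved mm [-0.1  0.3] 2
scene blue 2 moved mm [-0.1  0.1] 2
side red 2 moved mm [ 23.9 -35.7] 2
side green 2 moved mm [-0. -0.] 2
side blue 2 moved mm [-0.1  0.3] 2
tcp_pos: [0.4697, -0.2969, 0.1209]
tcp_pos: [0.476, -0.2271, 0.1187]
scene red 2 moved mm [ 24.5 -36.6] 2
scene green 2 moved mm [27.9 -1.6] 1
scene blue 2 moved mm [-0.2  0.1] 2
side red 2 moved mm [ 24.1 -36.1] 2
side green 2 moved mm [-0.4  1. ] 2
side blue 2 moved mm [-0. -0.] 2
need x 0.055 y -0.011 z 0.022 yaw 0.000 | at [ 0.4761 -0.2268  0.1188] psi 87.12 t 15.5 op 0.38
```

The red carton was knocked by about (24, -36) mm to (0.507, -0.107). Aiming there instead.

```bash

python3 -m jog '[{"x":-0.37,"y":0.31,"z":0.02,"yaw":0,"gripper":0},{"x":-0.37,"y":0.31,"z":0.02,"yaw":0,"gripper":0},{"x":-0.37,"y":0.31,"z":0.02,"yaw":0,"gripper":0},{"x":-0.37,"y":0.31,"z":0.02,"yaw":0,"gripper":0},{"x":-0.37,"y":0.31,"z":0.02,"yaw":0,"gripper":0},{"x":-0.37,"y":0.31,"z":0.02,"yaw":0,"gripper":0}]' | sed -n 2p
python3 chk.py | grep red; python3 -c "
from h import *
need([.4998,-.2588,.117],87.3)
a=cv2.imread('pics/side_now.png')[80:270,240:370];b=cv2.imread('pics/scene_now.png')[85:225,150:340]
A=cv2.resize(a,(385,560));B=cv2.resize(b,(410,302));o=np.zeros((560,800,3),np.uint8);o[:,:385]=A;o[:302,388:798]=B;cv2.imwrite('pics/c4.png',o)"
```

```text
tcp_pos: [0.4991, -0.2555, 0.1173]
scene red 2 moved mm [ 24.4 -36.7] 2
side red 2 moved mm [ 24.  -35.7] 2
need x -0.040 y 0.007 z 0.005 yaw -0.000 | at [ 0.4994 -0.2556  0.1174] psi 87.30 t 16.1 op 0.38
```

View pics/c4.png

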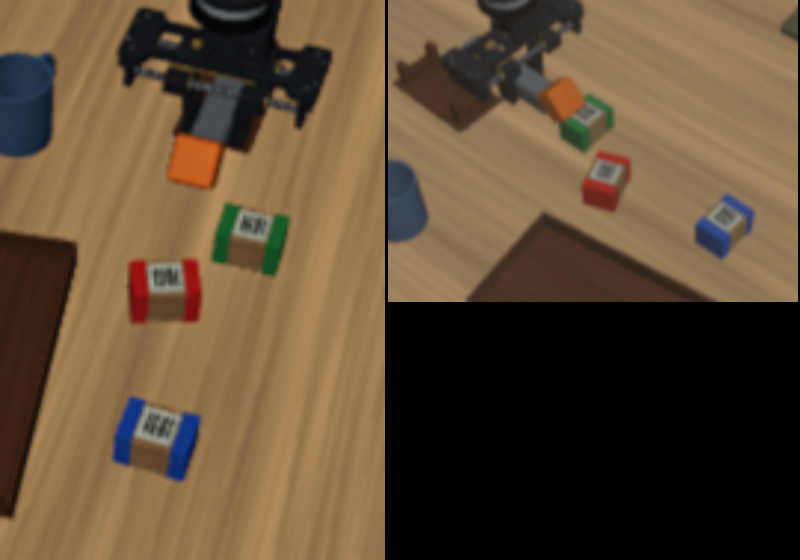

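Red now lies at (165,290) in the side crop, its label up and the beam aimed at it. Nudge, hold, then on to green.

```bash

python3 -m jog '[{"x":-0.03,"y":0,"z":0,"yaw":0,"gripper":0},{"x":-0.03,"y":0,"z":0,"yaw":0,"gripper":0},{"x":-0.03,"y":0,"z":0,"yaw":0,"gripper":0},{"x":-0.03,"y":0,"z":0,"yaw":0,"gripper":0},{"x":-0.03,"y":0,"z":0,"yaw":0,"gripper":0},{"x":-0.03,"y":0,"z":0,"yaw":0,"gripper":0},{"x":-0.03,"y":0,"z":0,"yaw":0,"gripper":0},{"x":-0.03,"y":0,"z":0,"yaw":0,"gripper":0},{"x":-0.03,"y":0,"z":0,"yaw":0,"gripper":0},{"x":-0.03,"y":0,"z":0,"yaw":0,"gripper":0},{"x":-0.03,"y":0,"z":0,"yaw":0,"gripper":0},{"x":-0.03,"y":0,"z":0,"yaw":0,"gripper":0},{"x":-0.03,"y":0,"z":0,"yaw":0,"gripper":0},{"x":-0.03,"y":0,"z":0,"yaw":0,"gripper":0},{"x":-0.03,"y":0,"z":0,"yaw":0,"gripper":0},{"x":-0.03,"y":0,"z":0,"yaw":0,"gripper":0},{"x":-0.03,"y":0,"z":0,"yaw":0,"gripper":0},{"x":-0.03,"y":0,"z":0,"yaw":0,"gripper":0}]' | sed -n 2,3p
python3 chk.py; python3 -c "
from h import *
c,s=np.cos(np.radians(87.3)),np.sin(np.radians(87.3))
need([.443-.152*c,-.198-.152*s,.117],87.3)"
```

```text
tcp_pos: [0.4996, -0.2586, 0.1174]
ee_rot: [0.0, 0.724, 0.69, 0.0]
scene red 2 moved mm [ 24.5 -36.6] 2
scene green 2 moved mm [0.3 1.7] 2
scene blue 2 moved mm [-0.3 -0.2] 2
side red 2 moved mm [ 23.9 -35.7] 2
side green 2 moved mm [0. 0.] 2
side blue 2 moved mm [-0. -0.] 2
need x -1.177 y -0.741 z 0.004 yaw -0.001 | at [ 0.4996 -0.2586  0.1173] psi 87.25 t 17.7 op 0.38
```

```bash

python3 -m jog '[{"x":-0.5,"y":-0.3,"z":0,"yaw":0,"gripper":0},{"x":-1,"y":-0.74,"z":0,"yaw":0,"gripper":0},{"x":-1,"y":-0.74,"z":0,"yaw":0,"gripper":0}]' | sed -n 2p
python3 -m jog '[{"x":-0.18,"y":0,"z":0,"yaw":0,"gripper":0},{"x":-0.18,"y":0,"z":0,"yaw":0,"gripper":0},{"x":-0.18,"y":0,"z":0,"yaw":0,"gripper":0},{"x":-0.18,"y":0,"z":0,"yaw":0,"gripper":0},{"x":-0.18,"y":0,"z":0,"yaw":0,"gripper":0},{"x":-0.18,"y":0,"z":0,"yaw":0,"gripper":0},{"x":-0.18,"y":0,"z":0,"yaw":0,"gripper":0},{"x":-0.18,"y":0,"z":0,"yaw":0,"gripper":0},{"x":-0.18,"y":0,"z":0,"yaw":0,"gripper":0},{"x":-0.18,"y":0,"z":0,"yaw":0,"gripper":0},{"x":-0.18,"y":0,"z":0,"yaw":0,"gripper":0},{"x":-0.18,"y":0,"z":0,"yaw":0,"gripper":0},{"x":-0.18,"y":0,"z":0,"yaw":0,"gripper":0},{"x":-0.18,"y":0,"z":0,"yaw":0,"gripper":0},{"x":-0.18,"y":0,"z":0,"yaw":0,"gripper":0},{"x":-0.18,"y":0,"z":0,"yaw":0,"gripper":0},{"x":-0.18,"y":0,"z":0,"yaw":0,"gripper":0},{"x":-0.18,"y":0,"z":0,"yaw":0,"gripper":0},{"x":-0.18,"y":0,"z":0,"yaw":0,"gripper":0}]' | sed -n 2,3p
python3 chk.py; python3 -c "
from h import *
c,s=np.cos(np.radians(87.3)),np.sin(np.radians(87.3))
need([.443-.152*c,-.198-.152*s,.117],87.3)
need([.4707-.152*c,.0596-.152*s,.117],87.3)"
```

```text
tcp_pos: [0.4314, -0.3409, 0.1168]
tcp_pos: [0.4359, -0.35, 0.1173]
ee_rot: [0.0, 0.724, 0.69, 0.0]
scene red 2 moved mm [ 24.6 -36.2] 2
scene green 2 moved mm [-0.4 -0.1] 2
scene blue 2 moved mm [-0.3 -0.5] 2
side red 2 moved mm [ 23.8 -35.8] 2
side green 2 moved mm [0. 0.] 2
side blue 2 moved mm [-0.1  0.3] 2
need x 0.003 y -0.001 z 0.004 yaw -0.001 | at [ 0.4359 -0.3501  0.1173] psi 87.25 t 19.6 op 0.39
need x 3.236 y 0.190 z 0.004 yaw -0.001 | at [ 0.4359 -0.3501  0.1173] psi 87.25 t 19.6 op 0.39
```

```bash

for i in 1 2 3; do python3 -m jog '[{"x":0.5,"y":0.03,"z":0,"yaw":0,"gripper":0},{"x":1,"y":0.063,"z":0,"yaw":0,"gripper":0},{"x":1,"y":0.063,"z":0,"yaw":0,"gripper":0}]' | sed -n 2p; done
python3 -m jog '[{"x":0.235,"y":0,"z":0,"yaw":0,"gripper":0},{"x":0.235,"y":0,"z":0,"yaw":0,"gripper":0},{"x":0.235,"y":0,"z":0,"yaw":0,"gripper":0},{"x":0.235,"y":0,"z":0,"yaw":0,"gripper":0},{"x":0.235,"y":0,"z":0,"yaw":0,"gripper":0},{"x":0.235,"y":0,"z":0,"yaw":0,"gripper":0},{"x":0.235,"y":0,"z":0,"yaw":0,"gripper":0},{"x":0.235,"y":0,"z":0,"yaw":0,"gripper":0},{"x":0.235,"y":0,"z":0,"yaw":0,"gripper":0},{"x":0.235,"y":0,"z":0,"yaw":0,"gripper":0},{"x":0.235,"y":0,"z":0,"yaw":0,"gripper":0},{"x":0.235,"y":0,"z":0,"yaw":0,"gripper":0},{"x":0.235,"y":0,"z":0,"yaw":0,"gripper":0},{"x":0.235,"y":0,"z":0,"yaw":0,"gripper":0},{"x":0.235,"y":0,"z":0,"yaw":0,"gripper":0},{"x":0.235,"y":0,"z":0,"yaw":0,"gripper":0},{"x":0.235,"y":0,"z":0,"yaw":0,"gripper":0},{"x":0.235,"y":0,"z":0,"yaw":0,"gripper":0},{"x":0.235,"y":0,"z":0,"yaw":0,"gripper":0}]' | sed -n 2,3p
python3 chk.py; python3 -c "
from h import *
c,s=np.cos(np.radians(87.3)),np.sin(np.radians(87.3))
need([.4707-.152*c,.0596-.152*s,.117],87.3)
need([.5103,-.3873,.121],87.3)"
```

```text
tcp_pos: [0.4475, -0.2604, 0.1178]
tcp_pos: [0.4566, -0.1803, 0.1178]
tcp_pos: [0.4654, -0.1003, 0.1178]
tcp_pos: [0.4634, -0.0923, 0.1173]
ee_rot: [0.0, 0.724, 0.69, -0.0]
scene red 2 moved mm [ 24.7 -36.7] 2
scene green 2 moved mm [30.7 -1.7] 1
scene blue 2 moved mm [-0.1  0.1] 2
side red 2 moved mm [ 47.7 -28.1] 1
side green 2 moved mm [-25.2   3.6] 1
side blue 2 moved mm [-0. -0.] 2
need x 0.001 y 0.001 z 0.004 yaw -0.001 | at [ 0.4635 -0.0923  0.1173] psi 87.25 t 22.1 op 0.39
need x -3.656 y 0.762 z -0.046 yaw -0.001 | at [ 0.4635 -0.0923  0.1173] psi 87.25 t 22.1 op 0.39
```

```bash

for i in 1 2 3; do python3 -m jog '[{"x":-0.5,"y":0.13,"z":0,"yaw":0,"gripper":0},{"x":-1,"y":0.254,"z":0,"yaw":0,"gripper":0},{"x":-1,"y":0.254,"z":0,"yaw":0,"gripper":0}]' | sed -n 2p; done
python3 -m jog '[{"x":-0.3,"y":0,"z":0,"yaw":0,"gripper":0},{"x":-0.656,"y":0,"z":0,"yaw":0,"gripper":0},{"x":-0.656,"y":0,"z":0,"yaw":0,"gripper":0},{"x":-0.656,"y":0,"z":0,"yaw":0,"gripper":0},{"x":-0.656,"y":0,"z":0,"yaw":0,"gripper":0},{"x":-0.656,"y":0,"z":0,"yaw":0,"gripper":0},{"x":-0.656,"y":0,"z":0,"yaw":0,"gripper":0}]' | sed -n 2,3p
python3 -c "
from h import *
need([.5103,-.3873,.0461],87.3)"
```

```text
tcp_pos: [0.48, -0.1842, 0.1172]
tcp_pos: [0.4959, -0.2654, 0.1171]
tcp_pos: [0.5119, -0.3462, 0.117]
tcp_pos: [0.5107, -0.3857, 0.1174]
ee_rot: [-0.0, 0.723, 0.691, 0.0]
need x -0.021 y -0.004 z 0.891 yaw 0.001 | at [ 0.5107 -0.3857  0.1174] psi 87.37 t 23.4 op 0.38
```

```bash

python3 -m jog '[{"x":-0.01,"y":-0.004,"z":0.2,"yaw":0,"gripper":0},{"x":-0.01,"y":-0.004,"z":0.4,"yaw":0,"gripper":0},{"x":-0.01,"y":-0.004,"z":0.6,"yaw":0,"gripper":0},{"x":-0.01,"y":-0.004,"z":0.75,"yaw":0,"gripper":0},{"x":-0.01,"y":-0.004,"z":0.85,"yaw":0,"gripper":0},{"x":-0.01,"y":-0.004,"z":0.88,"yaw":0,"gripper":0},{"x":-0.01,"y":-0.004,"z":0.88,"yaw":0,"gripper":0},{"x":-0.01,"y":-0.004,"z":0.88,"yaw":0,"gripper":0},{"x":-0.01,"y":-0.004,"z":0.88,"yaw":0,"gripper":0}]' | sed -n 2,4p
python3 -c "
from h import *
need([.5103,-.3873,.0461],87.3)"
```

```text
tcp_pos: [0.5105, -0.3884, 0.0476]
ee_rot: [0.001, 0.724, 0.69, 0.0]
contact_force: [0.6, 0.7, -1.4]
need x 0.013 y -0.003 z 0.019 yaw -0.001 | at [ 0.5105 -0.3884  0.0476] psi 87.25 t 24.1 op 0.38
```

```bash

python3 -m jog '[{"x":0.012,"y":0,"z":0.015,"yaw":0,"gripper":0},{"x":0.012,"y":0,"z":0.015,"yaw":0,"gripper":0},{"x":0.012,"y":0,"z":0.015,"yaw":0,"gripper":0},{"x":0.012,"y":0,"z":0.015,"yaw":0,"gripper":0.45},{"x":0.012,"y":0,"z":0.015,"yaw":0,"gripper":0.7},{"x":0.012,"y":0,"z":0.015,"yaw":0,"gripper":0.8},{"x":0.012,"y":0,"z":0.015,"yaw":0,"gripper":0.8},{"x":0.012,"y":0,"z":0.015,"yaw":0,"gripper":0.8},{"x":0.012,"y":0,"z":0.015,"yaw":0,"gripper":0.8},{"x":0.012,"y":0,"z":0.015,"yaw":0,"gripper":0.8}]'
python3 -m jog '[{"x":0,"y":0,"z":-0.4,"yaw":0,"gripper":0.8},{"x":0,"y":0,"z":-0.8,"yaw":0,"gripper":0.8},{"x":0,"y":0,"z":-1,"yaw":0,"gripper":0.8},{"x":0,"y":0,"z":-1,"yaw":0,"gripper":0.8}]' | sed -n 2p
python3 -m jog '[{"x":0.8,"y":-0.5,"z":-0.4,"yaw":0,"gripper":0.8},{"x":0.8,"y":-0.5,"z":-1,"yaw":0,"gripper":0.8},{"x":0.8,"y":-0.5,"z":-1,"yaw":0,"gripper":0.8},{"x":0.8,"y":-0.5,"z":-1,"yaw":0,"gripper":0.8},{"x":0.8,"y":-0.5,"z":-1,"yaw":0,"gripper":0.8}]' | sed -n 2p
python3 cap.py w11; cat > meas4.py <<'E'
from h import *
import pickle,sys
W={i:pickle.load(open(f'pics/w{i}.pkl','rb')) for i in(1,9,11)}
for i in W:
    m,im=W[i];hsv=cv2.cvtColor(im,cv2.COLOR_RGB2HSV)
    g=cv2.inRange(hsv,(90,20,70),(125,110,160));g[270:]=0
    cs,_=cv2.findContours(g,0,1);k=max(cs,key=cv2.contourArea).reshape(-1,2)
    r=cv2.minAreaRect(np.array([onz(m,q,.056)[:2] for q in k],np.float32));print(i,'handle',np.round(r[0],4),np.round(r[1],3),round(r[2],1))
    for a,k in blobs(im[:345],'orange',100)[:1]: 
        P=np.array([onz(m,q,.082)[:2] for q in k],np.float32);r=cv2.minAreaRect(P);print(i,'head',np.round(r[0],4),np.round(r[1],3),P.min(0),P.max(0))
    for a,k in blobs(im[:345],'green',25):
        if a<120: print(i,'led',onz(m,k.mean(0),.060))
E
python3 meas4.py; python3 chk.py
```

```text
time_s: 24.97
tcp_pos: [0.51, -0.3872, 0.0457]
ee_rot: [-0.0, 0.724, 0.69, -0.0]
contact_force: [0.0, -0.8, -0.2]
opening: 0.796
grip_force: 0.0
tcp_pos: [0.5124, -0.3883, 0.1299]
tcp_pos: [0.4734, -0.321, 0.2066]
1 handle [ 0.5096 -0.409 ] [0.144 0.031] 87.3
1 head [ 0.5123 -0.3094] [0.045 0.046] [ 0.48933965 -0.3323538 ] [ 0.53514355 -0.2861917 ]
1 led [ 0.50839983 -0.4446281   0.06      ]
9 handle [ 0.5096 -0.4045] [0.132 0.031] 87.4
9 head [ 0.5129 -0.3073] [0.045 0.044] [ 0.49079347 -0.3307182 ] [ 0.5346511 -0.2843467]
9 led [ 0.50809021 -0.44448553  0.06      ]
11 handle [ 0.5098 -0.3813] [0.084 0.031] 87.3
11 head [ 0.5119 -0.3053] [0.046 0.046] [ 0.48872232 -0.329115  ] [ 0.53427434 -0.28133222]
11 led [ 0.50722793 -0.44244017  0.06      ]
scene red 2 moved mm [ 24.8 -36.6] 2
scene green 2 moved mm [-0.3  0. ] 2
scene blue 2 moved mm [-0.5 -1. ] 2
side red 2 moved mm [ 23.8 -35.8] 2
side green 2 moved mm [0. 0.] 2
side blue 2 moved mm [-0.1  0.3] 2
```

The scanner is back home and released. Now the cartons: measuring the red one's new pose in the wrist image.

```bash

python3 -m jog '[{"x":0.9,"y":0,"z":-0.3,"yaw":0,"gripper":1},{"x":0.9,"y":0,"z":-0.3,"yaw":0,"gripper":1},{"x":0.9,"y":0,"z":-0.3,"yaw":0,"gripper":1},{"x":0.9,"y":0,"z":-0.3,"yaw":0,"gripper":1},{"x":0.9,"y":0,"z":-0.3,"yaw":0,"gripper":1},{"x":0.9,"y":0,"z":-0.3,"yaw":0,"gripper":1}]' | sed -n 2p
python3 cap.py w12
cat > cart.py <<'E'
from h import *
import pickle,sys
m,im=pickle.load(open(f'pics/{sys.argv[1]}.pkl','rb'));z=float(sys.argv[2]) if len(sys.argv)>2 else .04
for a,k in blobs(im[:345],'white',200)[:6]:
    P=np.array([onz(m,q,z)[:2] for q in k],np.float32);r=cv2.minAreaRect(P);print('white',a,np.round(r[0],4),np.round(r[1],4),round(r[2],1))
for c in('red','green','blue'):
    B=[np.array(cv2.minAreaRect(np.array([onz(m,q,z)[:2] for q in k],np.float32))[0]) for a,k in blobs(im[:345],c,150)[:2]]
    if len(B)==2: d=B[0]-B[1];print(c,'mid',np.round((B[0]+B[1])/2,4),'yaw %.1f'%((np.degrees(np.arctan2(d[1],d[0]))+90)%180-90),'sep %.4f'%np.hypot(*d))
E
python3 cart.py w12;python3 -c "
from h import *
need([.436,-.198,.15],-1)"
```

```text
tcp_pos: [0.4758, -0.2511, 0.2285]
white 1242.0 [ 0.507  -0.1068] [0.032  0.0343] 19.2
white 915.0 [ 0.443 -0.198] [0.0337 0.032 ] 89.6
red mid [ 0.5077 -0.1102] yaw 15.4 sep 0.0501
green mid [ 0.443  -0.1976] yaw -1.0 sep 0.0498
need x 0.638 y -0.530 z 0.984 yaw 1.468 | at [ 0.4759 -0.2511  0.2287] psi 87.09 t 26.4 op 1.00
```

```bash

python3 -m jog '[{"x":0.64,"y":-0.53,"z":0.4,"yaw":1,"gripper":0.8},{"x":0.64,"y":-0.53,"z":0.4,"yaw":1,"gripper":0.8},{"x":0.64,"y":-0.53,"z":0.4,"yaw":1,"gripper":0.8},{"x":0.64,"y":-0.53,"z":0.4,"yaw":1,"gripper":0.8},{"x":0.64,"y":-0.53,"z":0.4,"yaw":1,"gripper":0.8},{"x":0.64,"y":-0.53,"z":0.4,"yaw":1,"gripper":0.8},{"x":0.64,"y":-0.53,"z":0.4,"yaw":1,"gripper":0.8},{"x":0.64,"y":-0.53,"z":0.4,"yaw":1,"gripper":0.8},{"x":0.64,"y":-0.53,"z":0.4,"yaw":1,"gripper":0.8}]' | sed -n 2p
python3 -m jog '[{"x":0,"y":0,"z":0.4,"yaw":0.47,"gripper":0.8},{"x":0,"y":0,"z":0.6,"yaw":0.47,"gripper":0.8},{"x":0,"y":0,"z":0.6,"yaw":0.47,"gripper":0.8},{"x":0,"y":0,"z":0.6,"yaw":0.47,"gripper":0.8},{"x":0,"y":0,"z":0.6,"yaw":0.47,"gripper":0.8},{"x":0,"y":0,"z":0.6,"yaw":0.47,"gripper":0.8},{"x":0,"y":0,"z":0.6,"yaw":0.47,"gripper":0.8}]' | sed -n 2p
python3 -c "
from h import *
need([.436,-.198,.040],-1);print(pose()[2]['joints'])"
```

```text
tcp_pos: [0.4366, -0.1974, 0.1973]
tcp_pos: [0.4367, -0.1967, 0.1496]
need x -0.008 y 0.016 z 1.370 yaw 0.003 | at [ 0.4367 -0.1967  0.1496] psi -0.83 t 27.8 op 0.80
[ 0.33161419  0.70297706 -0.00767666  2.10626674  0.01605373  0.33230415
 -1.27462423]
```

```bash

python3 -m jog '[{"x":-0.01,"y":0.016,"z":0.4,"yaw":0,"gripper":0.8},{"x":-0.01,"y":0.016,"z":0.8,"yaw":0,"gripper":0.8},{"x":-0.01,"y":0.016,"z":1,"yaw":0,"gripper":0.8},{"x":-0.01,"y":0.016,"z":1,"yaw":0,"gripper":0.8}]' | sed -n 2p
python3 -m jog '[{"x":0,"y":0,"z":0.2,"yaw":0,"gripper":0.8},{"x":0,"y":0,"z":0.37,"yaw":0,"gripper":0.8},{"x":0,"y":0,"z":0.37,"yaw":0,"gripper":0.8},{"x":0,"y":0,"z":0.37,"yaw":0,"gripper":0.8},{"x":0,"y":0,"z":0.37,"yaw":0,"gripper":0.6},{"x":0,"y":0,"z":0.37,"yaw":0,"gripper":0.5},{"x":0,"y":0,"z":0.37,"yaw":0,"gripper":0.3},{"x":0,"y":0,"z":0.37,"yaw":0,"gripper":0.2},{"x":0,"y":0,"z":0.37,"yaw":0,"gripper":0.2},{"x":0,"y":0,"z":0.37,"yaw":0,"gripper":0.2},{"x":0,"y":0,"z":0.37,"yaw":0,"gripper":0.2},{"x":0,"y":0,"z":0.37,"yaw":0,"gripper":0.2}]' 15
python3 -m jog '[{"x":0,"y":0,"z":-0.4,"yaw":0,"gripper":0.2},{"x":0,"y":0,"z":-0.8,"yaw":0,"gripper":0.2},{"x":0,"y":0,"z":-0.9,"yaw":0,"gripper":0.2},{"x":0,"y":0,"z":-0.9,"yaw":0,"gripper":0.2}]' 
python3 -c "
from h import *
c,s=np.cos(np.radians(6.1)),np.sin(np.radians(6.1))
for n,ty in (('g',-.085),('r',0),('b',.085)): print(n,.662-s*ty,.0256+c*ty)
ty=-.085;need([.662-s*ty-.007,.0256+c*ty,.13],6.1)"
```

```text
tcp_pos: [0.4345, -0.197, 0.0672]
time_s: 29.08
tcp_pos: [0.4361, -0.1977, 0.0407]
ee_rot: [0.0, 1.0, -0.008, 0.0]
contact_force: [-0.2, 1.0, 5.7]
opening: 0.498
grip_force: 15.0
time_s: 29.42
tcp_pos: [0.4369, -0.198, 0.114]
ee_rot: [0.001, 1.0, -0.008, 0.002]
contact_force: [-0.4, -0.1, -1.5]
opening: 0.5
grip_force: 15.0
g 0.6710324460635798 -0.0589187252513224
r 0.662 0.0256
b 0.6529675539364203 0.1101187252513224
need x 2.810 y -1.785 z -0.191 yaw -0.118 | at [ 0.4369 -0.198   0.114 ] psi -0.96 t 29.4 op 0.50
```

```bash

for i in 1 2; do python3 -m jog '[{"x":0.5,"y":-0.3,"z":-0.1,"yaw":-0.06,"gripper":0.2},{"x":0.93,"y":-0.59,"z":-0.1,"yaw":-0.06,"gripper":0.2},{"x":0.93,"y":-0.59,"z":-0.1,"yaw":-0.06,"gripper":0.2}]' | sed -n 2p; done
python3 -c "
from h import *
c,s=np.cos(np.radians(6.1)),np.sin(np.radians(6.1))
ty=-.085;need([.662-s*ty-.007,.0256+c*ty,.13],6.1)"; python3 cap.py w13; python3 - <<'E'
from h import *
import pickle
m,im=pickle.load(open('pics/w13.pkl','rb'));hsv=cv2.cvtColor(im,cv2.COLOR_RGB2HSV);g=cv2.inRange(hsv,(0,60,15),(18,255,95));g=cv2.morphologyEx(g,cv2.MORPH_OPEN,np.ones((5,5)))
cs,_=cv2.findContours(g,0,1)
for k in sorted(cs,key=cv2.contourArea)[-2:]:
    ap=cv2.approxPolyDP(k,4,True).reshape(-1,2);print([(int(q[0]),int(q[1]),*np.round(onz(m,q,.032)[:2],3)) for q in ap])
E
```

```text
tcp_pos: [0.5187, -0.1456, 0.1197]
tcp_pos: [0.5899, -0.0933, 0.1273]
need x 0.971 y -0.319 z -0.024 yaw 0.011 | at [ 0.5899 -0.0933  0.1273] psi 6.74 t 29.9 op 0.49
[(316, 0, np.float64(0.734), np.float64(-0.116)), (311, 0, np.float64(0.734), np.float64(-0.112)), (308, 70, np.float64(0.691), np.float64(-0.118))]
[(0, 176, np.float64(0.586), np.float64(0.11)), (0, 184, np.float64(0.579), np.float64(0.111)), (207, 184, np.float64(0.599), np.float64(-0.053)), (207, 179, np.float64(0.603), np.float64(-0.052))]
```

```bash

python3 -m jog '[{"x":0.5,"y":-0.3,"z":0,"yaw":0.01,"gripper":0.2},{"x":1,"y":-0.32,"z":0.3,"yaw":0.01,"gripper":0.2},{"x":1,"y":-0.32,"z":0.5,"yaw":0.01,"gripper":0.2},{"x":1,"y":-0.32,"z":0.5,"yaw":0.01,"gripper":0.2},{"x":1,"y":-0.32,"z":0.5,"yaw":0.01,"gripper":0.2},{"x":1,"y":-0.32,"z":0.5,"yaw":0.01,"gripper":0.2}]' | sed -n 2p
python3 -c "
from h import *
need([.667,-.059,.0475],6.5)"
```

```text
tcp_pos: [0.6581, -0.068, 0.0873]
need x 0.123 y -0.101 z 0.497 yaw -0.015 | at [ 0.6581 -0.068   0.0873] psi 5.58 t 30.5 op 0.50
```

```bash

python3 -m jog '[{"x":0.11,"y":-0.1,"z":0.2,"yaw":-0.015,"gripper":0.2},{"x":0.11,"y":-0.1,"z":0.4,"yaw":-0.015,"gripper":0.2},{"x":0.11,"y":-0.1,"z":0.46,"yaw":-0.015,"gripper":0.2},{"x":0.11,"y":-0.1,"z":0.49,"yaw":-0.015,"gripper":0.2},{"x":0.11,"y":-0.1,"z":0.49,"yaw":-0.015,"gripper":0.2},{"x":0.11,"y":-0.1,"z":0.49,"yaw":-0.015,"gripper":0.2},{"x":0.11,"y":-0.1,"z":0.49,"yaw":-0.015,"gripper":0.2}]' | sed -n 2,4p
python3 -m jog '[{"x":0,"y":0,"z":0,"yaw":0,"gripper":0.5},{"x":0,"y":0,"z":0,"yaw":0,"gripper":0.7},{"x":0,"y":0,"z":0,"yaw":0,"gripper":0.7},{"x":0,"y":0,"z":0,"yaw":0,"gripper":0.7},{"x":0,"y":0,"z":0,"yaw":0,"gripper":0.7}]' | sed -n 2,5p
python3 -m jog '[{"x":0,"y":0,"z":-0.4,"yaw":0,"gripper":0.7},{"x":0,"y":0,"z":-0.8,"yaw":0,"gripper":0.7},{"x":0,"y":0,"z":-1,"yaw":0,"gripper":0.7},{"x":0,"y":0,"z":-1,"yaw":0,"gripper":0.8}]' | sed -n 2p
python3 -m jog '[{"x":-1,"y":0.1,"z":-0.5,"yaw":0,"gripper":0.8},{"x":-1,"y":0.1,"z":-0.5,"yaw":0,"gripper":0.8},{"x":-1,"y":0.1,"z":-0.5,"yaw":0,"gripper":0.8}]' | sed -n 2p
python3 -m jog '[{"x":-0.9,"y":0.5,"z":0,"yaw":-0.2,"gripper":0.8},{"x":-0.9,"y":0.5,"z":0,"yaw":-0.2,"gripper":0.8},{"x":-0.9,"y":0.5,"z":0,"yaw":-0.2,"gripper":0.8},{"x":-0.9,"y":0.5,"z":0,"yaw":-0.2,"gripper":0.8},{"x":-0.9,"y":0.5,"z":0,"yaw":-0.2,"gripper":0.8},{"x":-0.9,"y":0.5,"z":0,"yaw":-0.2,"gripper":0.8}]' | sed -n 2p
python3 cap.py w14;python3 cart.py w14; python3 -c "
from h import *
need([.507,-.107,.15],18.5)"; python3 chk.py | grep -v green
```

```text
tcp_pos: [0.6681, -0.0585, 0.0497]
ee_rot: [0.0, 0.998, 0.057, 0.001]
contact_force: [-0.2, -0.4, -1.5]
tcp_pos: [0.6681, -0.0579, 0.0492]
ee_rot: [0.0, 0.998, 0.057, 0.0]
contact_force: [0.0, 0.2, -0.6]
opening: 0.703
tcp_pos: [0.6708, -0.0583, 0.1335]
tcp_pos: [0.5825, -0.0776, 0.1697]
tcp_pos: [0.5238, -0.1218, 0.1687]
white 1240.0 [0.4703 0.0607] [0.0343 0.0328] 87.8
white 1092.0 [ 0.5065 -0.1073] [0.0306 0.0332] 18.7
red mid [ 0.5082 -0.1068] yaw 19.8 sep 0.0539
blue mid [0.4748 0.0507] yaw 0.2 sep 0.0532
need x -0.140 y -0.241 z 0.234 yaw 0.002 | at [ 0.5238 -0.1217  0.1687] psi 18.64 t 32.6 op 0.80
scene red 2 moved mm [ 24.5 -36.6] 2
scene blue 2 moved mm [ 0.  -0.1] 2
side red 2 moved mm [ 24.1 -36.1] 2
side blue 2 moved mm [-0. -0.] 2
```

View pics/w14.png

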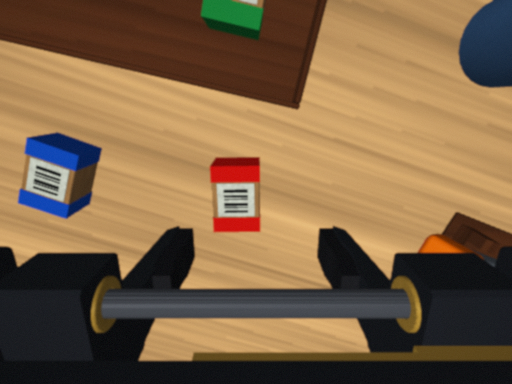

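w14 shows green in the tray (235,12), and red (236,197) between the fingers. Picking red.

```bash

python3 -m jog '[{"x":-0.14,"y":-0.24,"z":0.4,"yaw":0,"gripper":0.8},{"x":-0.14,"y":-0.24,"z":0.6,"yaw":0,"gripper":0.8},{"x":-0.14,"y":-0.24,"z":0.8,"yaw":0,"gripper":0.8},{"x":-0.14,"y":-0.24,"z":0.8,"yaw":0,"gripper":0.8},{"x":-0.14,"y":-0.24,"z":0.8,"yaw":0,"gripper":0.8}]' | sed -n 2p
python3 -c "
from h import *
need([.507,-.107,.038],19)"
```

```text
tcp_pos: [0.5057, -0.1078, 0.1044]
need x 0.019 y -0.004 z 0.830 yaw -0.007 | at [ 0.5057 -0.1078  0.1044] psi 18.60 t 33.1 op 0.80
```

```bash

python3 -m jog '[{"x":0.01,"y":0,"z":0.4,"yaw":0,"gripper":0.8},{"x":0.01,"y":0,"z":0.8,"yaw":0,"gripper":0.8},{"x":0.01,"y":0,"z":0.8,"yaw":0,"gripper":0.8},{"x":0.01,"y":0,"z":0.8,"yaw":0,"gripper":0.8},{"x":0.01,"y":0,"z":0.8,"yaw":0,"gripper":0.6},{"x":0.01,"y":0,"z":0.8,"yaw":0,"gripper":0.5},{"x":0.01,"y":0,"z":0.8,"yaw":0,"gripper":0.3},{"x":0.01,"y":0,"z":0.8,"yaw":0,"gripper":0.2},{"x":0.01,"y":0,"z":0.8,"yaw":0,"gripper":0.2},{"x":0.01,"y":0,"z":0.8,"yaw":0,"gripper":0.2},{"x":0.01,"y":0,"z":0.8,"yaw":0,"gripper":0.2},{"x":0.01,"y":0,"z":0.8,"yaw":0,"gripper":0.2}]' 15
python3 -m jog '[{"x":0,"y":0,"z":-0.4,"yaw":0,"gripper":0.2},{"x":0,"y":0,"z":-0.8,"yaw":0,"gripper":0.2},{"x":0,"y":0,"z":-1,"yaw":0,"gripper":0.2},{"x":0,"y":0,"z":-1,"yaw":0,"gripper":0.2},{"x":0,"y":0,"z":-1,"yaw":0,"gripper":0.2},{"x":0,"y":0,"z":-1,"yaw":0,"gripper":0.2}]' 
python3 -c "
from h import *
need([.665,.026,.12],6.5)"
```

```text
time_s: 34.12
tcp_pos: [0.5071, -0.1083, 0.0423]
ee_rot: [0.0, 0.987, 0.161, 0.001]
contact_force: [-1.1, 0.9, 8.4]
opening: 0.495
grip_force: 15.0
time_s: 34.62
tcp_pos: [0.5058, -0.108, 0.1204]
ee_rot: [-0.0, 0.987, 0.161, -0.001]
contact_force: [-0.4, 0.4, -2.3]
opening: 0.497
grip_force: 15.0
need x 2.420 y -0.955 z 0.002 yaw 0.201 | at [ 0.5058 -0.108   0.1204] psi 18.55 t 34.6 op 0.50
```

```bash

for i in 1 2; do python3 -m jog '[{"x":0.4,"y":-0.16,"z":0,"yaw":0,"gripper":0.2},{"x":0.8,"y":-0.32,"z":0,"yaw":0,"gripper":0.2},{"x":0.8,"y":-0.32,"z":0,"yaw":0,"gripper":0.2}]' | sed -n 2p; done
python3 -m jog '[{"x":0.4,"y":-0.16,"z":0,"yaw":0.1,"gripper":0.2},{"x":0.82,"y":-0.315,"z":0.2,"yaw":0.2,"gripper":0.2},{"x":0.82,"y":-0.315,"z":0.4,"yaw":0.2,"gripper":0.2},{"x":0.82,"y":-0.315,"z":0.4,"yaw":0.2,"gripper":0.2},{"x":0.82,"y":-0.315,"z":0.4,"yaw":0.2,"gripper":0.2},{"x":0.82,"y":-0.315,"z":0.4,"yaw":0.2,"gripper":0.2},{"x":0.82,"y":-0.315,"z":0.4,"yaw":0.2,"gripper":0.2}]' | sed -n 2p
python3 -c "
from h import *
need([.665,.026,.0485],6.5)"
```

```text
tcp_pos: [0.5645, -0.0565, 0.1199]
tcp_pos: [0.6164, -0.0112, 0.1196]
tcp_pos: [0.6653, 0.0245, 0.0892]
need x -0.001 y -0.019 z 0.509 yaw -0.000 | at [0.6653 0.0245 0.0892] psi 6.47 t 35.7 op 0.50
```

```bash

python3 -m jog '[{"x":0,"y":-0.02,"z":0.2,"yaw":0,"gripper":0.2},{"x":0,"y":-0.02,"z":0.4,"yaw":0,"gripper":0.2},{"x":0,"y":-0.02,"z":0.48,"yaw":0,"gripper":0.2},{"x":0,"y":-0.02,"z":0.51,"yaw":0,"gripper":0.2},{"x":0,"y":-0.02,"z":0.51,"yaw":0,"gripper":0.2},{"x":0,"y":-0.02,"z":0.51,"yaw":0,"gripper":0.2},{"x":0,"y":-0.02,"z":0.51,"yaw":0,"gripper":0.2}]' | sed -n 2,4p
python3 -m jog '[{"x":0,"y":0,"z":0,"yaw":0,"gripper":0.5},{"x":0,"y":0,"z":0,"yaw":0,"gripper":0.65},{"x":0,"y":0,"z":0,"yaw":0,"gripper":0.65},{"x":0,"y":0,"z":0,"yaw":0,"gripper":0.65},{"x":0,"y":0,"z":0,"yaw":0,"gripper":0.65}]' | sed -n 2,5p
python3 -m jog '[{"x":0,"y":0,"z":-0.4,"yaw":0,"gripper":0.65},{"x":0,"y":0,"z":-0.8,"yaw":0,"gripper":0.65},{"x":0,"y":0,"z":-1,"yaw":0,"gripper":0.65},{"x":0,"y":0,"z":-1,"yaw":0,"gripper":0.8}]' | sed -n 2p
python3 -m jog '[{"x":-1,"y":-0.3,"z":-0.5,"yaw":0.14,"gripper":0.8},{"x":-1,"y":-0.3,"z":-0.5,"yaw":0.14,"gripper":0.8},{"x":-1,"y":-0.3,"z":-0.5,"yaw":0.14,"gripper":0.8}]' | sed -n 2p
python3 -m jog '[{"x":-1,"y":0,"z":0,"yaw":0,"gripper":0.8},{"x":-1,"y":0,"z":0,"yaw":0,"gripper":0.8},{"x":-1,"y":0,"z":0,"yaw":0,"gripper":0.8},{"x":-1,"y":0,"z":0,"yaw":0,"gripper":0.8},{"x":-1,"y":0,"z":0,"yaw":0,"gripper":0.8},{"x":-1,"y":0,"z":0,"yaw":0,"gripper":0.8}]' | sed -n 2p
python3 cap.py w15;python3 cart.py w15; python3 -c "
from h import *
need([.4707,.06,.1],-2)"; python3 chk.py | grep blue
```

```text
tcp_pos: [0.6661, 0.0273, 0.0492]
ee_rot: [0.0, 0.998, 0.057, 0.001]
contact_force: [-0.1, 0.8, -1.8]
tcp_pos: [0.6657, 0.0276, 0.0484]
ee_rot: [0.0, 0.998, 0.057, 0.0]
contact_force: [-0.7, 0.7, 0.2]
opening: 0.65
tcp_pos: [0.6684, 0.0275, 0.1326]
tcp_pos: [0.5769, 0.0433, 0.1686]
tcp_pos: [0.5051, 0.0449, 0.168]
white 1113.5 [0.4702 0.06  ] [0.0338 0.0332] 88.2
blue mid [0.4735 0.0598] yaw -1.6 sep 0.0550
need x -0.438 y -0.175 z 0.849 yaw 0.002 | at [0.5051 0.0449 0.168 ] psi -1.86 t 37.8 op 0.80
scene blue 2 moved mm [0.5 1.6] 2
side blue 2 moved mm [-0.1  0.3] 2
```

```bash

python3 -m jog '[{"x":-0.44,"y":-0.19,"z":0.4,"yaw":0,"gripper":0.8},{"x":-0.44,"y":-0.19,"z":0.6,"yaw":0,"gripper":0.8},{"x":-0.44,"y":-0.19,"z":0.8,"yaw":0,"gripper":0.8},{"x":-0.44,"y":-0.19,"z":0.8,"yaw":0,"gripper":0.8},{"x":-0.44,"y":-0.19,"z":0.8,"yaw":0,"gripper":0.8}]' | sed -n 2p
python3 -m jog '[{"x":0,"y":0,"z":0.4,"yaw":0,"gripper":0.8},{"x":0,"y":0,"z":0.75,"yaw":0,"gripper":0.8},{"x":0,"y":0,"z":0.78,"yaw":0,"gripper":0.8},{"x":0,"y":0,"z":0.78,"yaw":0,"gripper":0.8},{"x":0,"y":0,"z":0.78,"yaw":0,"gripper":0.8}]' | sed -n 2p
python3 -m jog '[{"x":0,"y":0,"z":0,"yaw":0,"gripper":0.6},{"x":0,"y":0,"z":0,"yaw":0,"gripper":0.5},{"x":0,"y":0,"z":0,"yaw":0,"gripper":0.3},{"x":0,"y":0,"z":0,"yaw":0,"gripper":0.2},{"x":0,"y":0,"z":0,"yaw":0,"gripper":0.2},{"x":0,"y":0,"z":0,"yaw":0,"gripper":0.2},{"x":0,"y":0,"z":0,"yaw":0,"gripper":0.2},{"x":0,"y":0,"z":0,"yaw":0,"gripper":0.2}]' 15
python3 -m jog '[{"x":0,"y":0,"z":-0.4,"yaw":0,"gripper":0.2},{"x":0,"y":0,"z":-0.8,"yaw":0,"gripper":0.2},{"x":0,"y":0,"z":-1,"yaw":0,"gripper":0.2},{"x":0,"y":0,"z":-1,"yaw":0,"gripper":0.2},{"x":0,"y":0,"z":-1,"yaw":0,"gripper":0.2},{"x":0,"y":0,"z":-1,"yaw":0,"gripper":0.2}]' 
python3 -c "
from h import *
need([.657,.1105,.12],6.5)"
```

```text
tcp_pos: [0.469, 0.061, 0.1037]
tcp_pos: [0.4695, 0.061, 0.0429]
time_s: 39.43
tcp_pos: [0.469, 0.061, 0.0424]
ee_rot: [0.0, 1.0, -0.016, 0.001]
contact_force: [-0.2, 0.6, 6.7]
opening: 0.501
grip_force: 15.0
time_s: 39.93
tcp_pos: [0.4681, 0.0612, 0.1211]
ee_rot: [0.0, 1.0, -0.016, -0.001]
contact_force: [0.0, -0.6, -1.4]
opening: 0.495
grip_force: 15.0
need x 2.341 y -0.691 z 0.011 yaw -0.139 | at [0.4681 0.0612 0.1211] psi -1.83 t 39.9 op 0.50
```

```bash

for i in 1 2; do python3 -m jog '[{"x":0.4,"y":-0.11,"z":0,"yaw":0,"gripper":0.2},{"x":0.8,"y":-0.23,"z":0,"yaw":0,"gripper":0.2},{"x":0.8,"y":-0.23,"z":0,"yaw":0,"gripper":0.2}]' | sed -n 2p; done
python3 -m jog '[{"x":0.4,"y":-0.11,"z":0,"yaw":-0.07,"gripper":0.2},{"x":0.74,"y":-0.23,"z":0.2,"yaw":-0.14,"gripper":0.2},{"x":0.74,"y":-0.23,"z":0.4,"yaw":-0.14,"gripper":0.2},{"x":0.74,"y":-0.23,"z":0.4,"yaw":-0.14,"gripper":0.2},{"x":0.74,"y":-0.23,"z":0.4,"yaw":-0.14,"gripper":0.2},{"x":0.74,"y":-0.23,"z":0.4,"yaw":-0.14,"gripper":0.2},{"x":0.74,"y":-0.23,"z":0.4,"yaw":-0.14,"gripper":0.2}]' | sed -n 2p
python3 -c "
from h import *
need([.657,.1105,.0485],6.5)"
```

```text
tcp_pos: [0.5403, 0.0799, 0.1209]
tcp_pos: [0.6041, 0.0963, 0.1206]
tcp_pos: [0.6569, 0.1098, 0.0901]
need x 0.002 y -0.008 z 0.520 yaw 0.000 | at [0.6569 0.1098 0.0901] psi 6.52 t 41.0 op 0.50
```

```bash

python3 -m jog '[{"x":0,"y":0,"z":0.2,"yaw":0,"gripper":0.2},{"x":0,"y":0,"z":0.4,"yaw":0,"gripper":0.2},{"x":0,"y":0,"z":0.48,"yaw":0,"gripper":0.2},{"x":0,"y":0,"z":0.515,"yaw":0,"gripper":0.2},{"x":0,"y":0,"z":0.515,"yaw":0,"gripper":0.2},{"x":0,"y":0,"z":0.515,"yaw":0,"gripper":0.2},{"x":0,"y":0,"z":0.515,"yaw":0,"gripper":0.2}]' | sed -n 2,4p
python3 -m jog '[{"x":0,"y":0,"z":0,"yaw":0,"gripper":0.5},{"x":0,"y":0,"z":0,"yaw":0,"gripper":0.65},{"x":0,"y":0,"z":0,"yaw":0,"gripper":0.65},{"x":0,"y":0,"z":0,"yaw":0,"gripper":0.65},{"x":0,"y":0,"z":0,"yaw":0,"gripper":0.65}]' | sed -n 2,5p
python3 -m jog '[{"x":0,"y":0,"z":-0.4,"yaw":0,"gripper":0.65},{"x":0,"y":0,"z":-0.8,"yaw":0,"gripper":0.65},{"x":0,"y":0,"z":-1,"yaw":0,"gripper":0.65},{"x":0,"y":0,"z":-1,"yaw":0,"gripper":0.65}]' | sed -n 2p
python3 -m jog '[{"x":-0.8,"y":-0.3,"z":-0.8,"yaw":0.212,"gripper":0.65},{"x":-0.8,"y":-0.3,"z":-0.8,"yaw":0.212,"gripper":0},{"x":-0.8,"y":-0.3,"z":-0.8,"yaw":0.212,"gripper":0},{"x":-0.8,"y":-0.3,"z":-0.8,"yaw":0.212,"gripper":0},{"x":-0.8,"y":-0.3,"z":-0.8,"yaw":0.212,"gripper":0}]' | sed -n 2p
python3 cap.py w16
python3 -c "
from h import *
need([.4705,.330,.12],-6.2)"; python3 cart.py w16 .045
python3 - <<'E'
from h import *
im=capture('side');cv2.imwrite('pics/sideB.png',im[:,:,::-1])
E
```

```text
tcp_pos: [0.6581, 0.1103, 0.0496]
ee_rot: [-0.0, 0.998, 0.057, 0.001]
contact_force: [-0.4, -0.0, -1.8]
tcp_pos: [0.6577, 0.1103, 0.0488]
ee_rot: [-0.0, 0.998, 0.057, 0.0]
contact_force: [-1.0, -0.1, -0.3]
opening: 0.651
tcp_pos: [0.6604, 0.1106, 0.133]
tcp_pos: [0.5915, 0.1269, 0.1923]
need x -1.779 y -2.369 z 0.893 yaw 0.001 | at [0.5918 0.1264 0.1916] psi -6.12 t 42.8 op 0.33
white 7669.5 [0.5458 0.3398] [0.1257 0.1101] 84.0
white 6071.5 [0.7225 0.2486] [0.0566 0.0772] 80.4
white 1497.5 [ 0.6754 -0.0575] [0.0319 0.0343] 6.4
white 1415.5 [0.6599 0.1107] [0.0348 0.0355] 7.8
white 1386.5 [0.6658 0.0274] [0.0319 0.0341] 7.4
white 215.5 [0.4489 0.3826] [0.0377 0.01  ] 84.1
red mid [0.6656 0.0318] yaw 7.0 sep 0.0502
green mid [ 0.6746 -0.0477] yaw 6.3 sep 0.0495
blue mid [0.6599 0.1108] yaw 6.6 sep 0.0503
```

View pics/sideB.png

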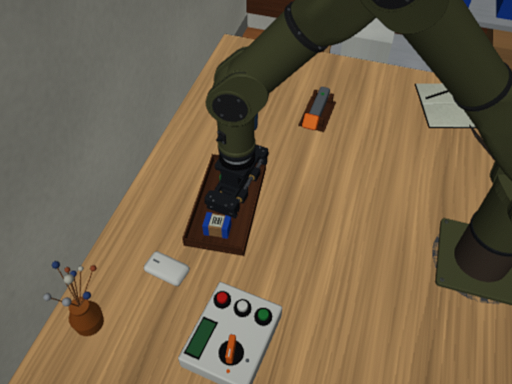

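All three cartons lie flat in the tray (blue at 216,222), the scanner is in its cradle (318,108), and the knob is on. Now the keys.

```bash

for i in 1 2; do python3 -m jog '[{"x":-0.5,"y":-0.5,"z":0,"yaw":0,"gripper":0},{"x":-0.88,"y":-1,"z":0,"yaw":0,"gripper":0},{"x":-0.88,"y":-1,"z":0,"yaw":0,"gripper":0},{"x":-0.88,"y":-1,"z":0,"yaw":0,"gripper":0}]' | sed -n 2p; done
python3 -m jog '[{"x":0,"y":-0.37,"z":0.4,"yaw":0,"gripper":0},{"x":0,"y":-0.37,"z":0.8,"yaw":0,"gripper":0},{"x":0,"y":-0.37,"z":0.8,"yaw":0,"gripper":0},{"x":0,"y":-0.37,"z":0.8,"yaw":0,"gripper":0},{"x":0,"y":-0.37,"z":0.8,"yaw":0,"gripper":0},{"x":0,"y":-0.37,"z":0.8,"yaw":0,"gripper":0}]' 
python3 -c "
from h import *
need([.4705,.330,.1],-6.2)"
```

```text
tcp_pos: [0.5264, 0.2203, 0.1907]
tcp_pos: [0.4651, 0.3069, 0.1909]
time_s: 44.03
tcp_pos: [0.4733, 0.3293, 0.13]
ee_rot: [-0.0, 0.998, -0.055, 0.001]
contact_force: [-0.0, 0.8, -0.1]
opening: 0.006
grip_force: 0.0
need x -0.037 y -0.005 z 0.375 yaw -0.002 | at [0.4733 0.3293 0.13  ] psi -6.31 t 44.0 op 0.01
```

```bash

python3 -m jog '[{"x":-0.03,"y":0,"z":0.2,"yaw":0,"gripper":0},{"x":-0.03,"y":0,"z":0.38,"yaw":0,"gripper":0},{"x":-0.03,"y":0,"z":0.42,"yaw":0,"gripper":0},{"x":-0.03,"y":0,"z":0.46,"yaw":0,"gripper":0},{"x":-0.03,"y":0,"z":0.5,"yaw":0,"gripper":0},{"x":-0.03,"y":0,"z":0.5,"yaw":0,"gripper":0},{"x":-0.03,"y":0,"z":0.5,"yaw":0,"gripper":0}]' | sed -n 2,4p
python3 -m jog '[{"x":0,"y":0,"z":0.03,"yaw":0,"gripper":0},{"x":0,"y":0,"z":0.05,"yaw":0,"gripper":0},{"x":0,"y":0,"z":0.05,"yaw":0,"gripper":0},{"x":0,"y":0,"z":0.05,"yaw":0,"gripper":0},{"x":0,"y":0,"z":0.05,"yaw":0,"gripper":0}]'  | sed -n 2,4p
```

```text
tcp_pos: [0.4697, 0.3302, 0.0913]
ee_rot: [-0.0, 0.999, -0.054, 0.001]
contact_force: [-3.1, -3.4, 14.8]
tcp_pos: [0.4698, 0.3302, 0.0908]
ee_rot: [-0.001, 0.999, -0.055, 0.001]
contact_force: [-10.0, -5.3, 44.1]
```

```bash

python3 -m jog '[{"x":0,"y":0,"z":-0.3,"yaw":0,"gripper":0},{"x":0,"y":0,"z":-0.5,"yaw":0,"gripper":0},{"x":0,"y":0,"z":-0.5,"yaw":0,"gripper":0},{"x":0.3,"y":0,"z":-0.5,"yaw":0,"gripper":0},{"x":0.625,"y":0,"z":-0.5,"yaw":0,"gripper":0},{"x":0.625,"y":0,"z":-0.5,"yaw":0,"gripper":0},{"x":0.625,"y":0,"z":-0.5,"yaw":0,"gripper":0},{"x":0.625,"y":0,"z":-0.5,"yaw":0,"gripper":0},{"x":0.625,"y":0,"z":-0.5,"yaw":0,"gripper":0}]'  | sed -n 2,4p
python3 -c "
from h import *
need([.5202,.325,.0905],-6.2)"
```

```text
tcp_pos: [0.5174, 0.3257, 0.1242]
ee_rot: [0.0, 0.999, -0.053, -0.001]
contact_force: [0.2, -0.1, 0.0]
need x 0.036 y 0.004 z 0.421 yaw 0.001 | at [0.5174 0.3257 0.1242] psi -6.11 t 45.8 op 0.00
```

```bash

python3 -m jog '[{"x":0.02,"y":0,"z":0.2,"yaw":0,"gripper":0},{"x":0.02,"y":0,"z":0.32,"yaw":0,"gripper":0},{"x":0.02,"y":0,"z":0.36,"yaw":0,"gripper":0},{"x":0.02,"y":0,"z":0.4,"yaw":0,"gripper":0},{"x":0.02,"y":0,"z":0.44,"yaw":0,"gripper":0},{"x":0.02,"y":0,"z":0.44,"yaw":0,"gripper":0},{"x":0.02,"y":0,"z":0.44,"yaw":0,"gripper":0},{"x":0.02,"y":0,"z":0.44,"yaw":0,"gripper":0},{"x":0.02,"y":0,"z":0.44,"yaw":0,"gripper":0}]' | sed -n 2,4p
```

```text
tcp_pos: [0.519, 0.3253, 0.0913]
ee_rot: [-0.0, 0.999, -0.054, -0.001]
contact_force: [-5.6, -2.1, 16.0]
```

```bash

python3 -m jog '[{"x":0,"y":0,"z":-0.5,"yaw":0,"gripper":0},{"x":0,"y":0,"z":-1,"yaw":0,"gripper":0.3},{"x":0,"y":0,"z":-1,"yaw":0,"gripper":0.5}]'  | sed -n 2p
python3 -m jog '[{"x":0,"y":-1,"z":-0.4,"yaw":-0.9,"gripper":0.5},{"x":0,"y":-1,"z":-0.4,"yaw":-0.9,"gripper":0.5},{"x":0,"y":-1,"z":-0.4,"yaw":-0.9,"gripper":0.5},{"x":0,"y":-1,"z":-0.4,"yaw":-0.9,"gripper":0.5},{"x":0,"y":-1,"z":-0.4,"yaw":-0.9,"gripper":0.5},{"x":0,"y":-1,"z":-0.4,"yaw":-0.9,"gripper":0.5},{"x":0,"y":-1,"z":-0.4,"yaw":-0.9,"gripper":0.5},{"x":0,"y":-1,"z":-0.4,"yaw":-0.9,"gripper":0.5}]'  | sed -n 2p
python3 -m jog '[{"x":0,"y":0,"z":0,"yaw":-0.86,"gripper":0.5},{"x":0,"y":0,"z":0,"yaw":-0.86,"gripper":0.5},{"x":0,"y":0,"z":0,"yaw":-0.86,"gripper":0.5},{"x":0,"y":0,"z":0,"yaw":-0.86,"gripper":0.5},{"x":0,"y":0,"z":0,"yaw":-0.86,"gripper":0.5},{"x":0,"y":0,"z":0,"yaw":-0.86,"gripper":0.5},{"x":0,"y":0,"z":0,"yaw":-0.86,"gripper":0.5},{"x":0,"y":0,"z":0,"yaw":-0.86,"gripper":0.5},{"x":0,"y":0,"z":0,"yaw":-0.86,"gripper":0.5}]'  | sed -n 2p
python3 cap.py w17; python3 -c "
from h import *
need([.511,.4265,.12],99.3)
import pickle
m,im=pickle.load(open('pics/w17.pkl','rb'))
for a,k in blobs(im,'orange',25)[:2]:
    P=np.array([onz(m,q,.093)[:2] for q in k],np.float32);print(a,cv2.minAreaRect(P))"
```

```text
tcp_pos: [0.5243, 0.327, 0.1762]
tcp_pos: [0.5289, 0.4046, 0.2013]
tcp_pos: [0.529, 0.4045, 0.2011]
need x 0.307 y -0.178 z 1.015 yaw -0.001 | at [0.529  0.4046 0.2012] psi 99.25 t 48.2 op 0.51
946.0 ((0.5110899806022644, 0.4279976189136505), (0.013786980882287025, 0.050384942442178726), 8.856038093566895)
29.0 ((0.506722092628479, 0.4652772843837738), (0.004691137466579676, 0.004582099616527557), 8.61490535736084)
```

```bash

python3 -m jog '[{"x":0.31,"y":-0.178,"z":0,"yaw":0,"gripper":0.5},{"x":0.31,"y":-0.178,"z":0.4,"yaw":0,"gripper":0.5},{"x":0.31,"y":-0.178,"z":0.8,"yaw":0,"gripper":0.5},{"x":0.31,"y":-0.178,"z":1,"yaw":0,"gripper":0.5},{"x":0.31,"y":-0.178,"z":1,"yaw":0,"gripper":0.5},{"x":0.31,"y":-0.178,"z":1,"yaw":0,"gripper":0.5}]'  | sed -n 2,4p
python3 -c "
from h import *
need([.511,.4268,.092],99.2)"
```

```text
tcp_pos: [0.5106, 0.4267, 0.1208]
ee_rot: [0.0, 0.647, 0.762, -0.001]
contact_force: [0.3, -0.1, 0.5]
need x 0.001 y 0.005 z 0.360 yaw 0.002 | at [0.5106 0.4267 0.1208] psi 99.34 t 48.8 op 0.50
```

```bash

python3 -m jog '[{"x":0,"y":0,"z":0.2,"yaw":0,"gripper":0.5},{"x":0,"y":0,"z":0.36,"yaw":0,"gripper":0.5},{"x":0,"y":0,"z":0.36,"yaw":0,"gripper":0.3},{"x":0,"y":0,"z":0.36,"yaw":0,"gripper":0},{"x":0,"y":0,"z":0.36,"yaw":0,"gripper":0},{"x":0,"y":0,"z":0.36,"yaw":0,"gripper":0},{"x":0,"y":0,"z":0.36,"yaw":0,"gripper":0},{"x":0,"y":0,"z":0.36,"yaw":0,"gripper":0}]' 20
python3 -m jog '[{"x":0,"y":0,"z":0,"yaw":-0.12,"gripper":0},{"x":0,"y":0,"z":0,"yaw":-0.24,"gripper":0},{"x":0,"y":0,"z":0,"yaw":-0.36,"gripper":0},{"x":0,"y":0,"z":0,"yaw":-0.48,"gripper":0},{"x":0,"y":0,"z":0,"yaw":-0.6,"gripper":0},{"x":0,"y":0,"z":0,"yaw":-0.72,"gripper":0},{"x":0,"y":0,"z":0,"yaw":-0.84,"gripper":0},{"x":0,"y":0,"z":0,"yaw":-0.96,"gripper":0},{"x":0,"y":0,"z":0,"yaw":-1,"gripper":0}]' 
python3 -m jog '[{"x":0,"y":0,"z":0,"yaw":-0.1,"gripper":0},{"x":0,"y":0,"z":0,"yaw":-0.2,"gripper":0},{"x":0,"y":0,"z":0,"yaw":-0.24,"gripper":0},{"x":0,"y":0,"z":0,"yaw":-0.24,"gripper":0},{"x":0,"y":0,"z":0,"yaw":-0.24,"gripper":0.4},{"x":0,"y":0,"z":0,"yaw":-0.24,"gripper":0.4},{"x":0,"y":0,"z":0,"yaw":-0.24,"gripper":0.4}]'
python3 -m jog '[{"x":0,"y":0,"z":-0.5,"yaw":0,"gripper":0.4},{"x":0,"y":0,"z":-1,"yaw":0,"gripper":0.4},{"x":0,"y":0,"z":-1,"yaw":0,"gripper":0.4}]' | sed -n 2p
python3 -m jog '[{"x":0,"y":0,"z":-0.5,"yaw":0,"gripper":1},{"x":0,"y":0,"z":-0.8,"yaw":0,"gripper":1},{"x":0,"y":0,"z":-0.8,"yaw":0,"gripper":1},{"x":0,"y":0,"z":-0.8,"yaw":0,"gripper":1},{"x":0,"y":0,"z":-0.8,"yaw":0,"gripper":1},{"x":0,"y":0,"z":-0.8,"yaw":0,"gripper":1}]' | sed -n 2p
python3 cap.py w18; python3 -c "
from h import *
import pickle
m,im=pickle.load(open('pics/w18.pkl','rb'))
for a,k in blobs(im,'orange',25)[:2]:
    P=np.array([onz(m,q,.093)[:2] for q in k],np.float32);print(a,cv2.minAreaRect(P))
a,b=capture('scene'),capture('side');cv2.imwrite('pics/fin.png',np.vstack([np.hstack([cv2.resize(a,(400,300)),cv2.resize(b,(400,300))]),np.hstack([cv2.resize(im,(400,300))]*2)])[:,:,::-1])"
```

```text
time_s: 49.42
tcp_pos: [0.511, 0.4272, 0.0934]
ee_rot: [-0.0, 0.647, 0.763, 0.0]
contact_force: [-0.9, -1.1, 4.3]
opening: 0.154
grip_force: 20.0
time_s: 50.17
tcp_pos: [0.5096, 0.4259, 0.0934]
ee_rot: [-0.001, 0.176, 0.984, -0.001]
contact_force: [-4.1, -3.9, 7.9]
opening: 0.158
grip_force: 20.0
time_s: 50.75
tcp_pos: [0.5114, 0.4269, 0.0926]
ee_rot: [0.0, 0.054, 0.999, 0.0]
contact_force: [0.7, 0.0, 0.1]
opening: 0.359
grip_force: 0.0
tcp_pos: [0.5134, 0.4311, 0.18]
tcp_pos: [0.5107, 0.426, 0.2349]
612.0 ((0.5088075995445251, 0.42636361718177795), (0.012656006030738354, 0.04990901052951813), 83.49210357666016)
434.5 ((0.5669432878494263, 0.6737068891525269), (0.08796737343072891, 0.01260107196867466), 0.2272968888282776)
```

View pics/fin.png

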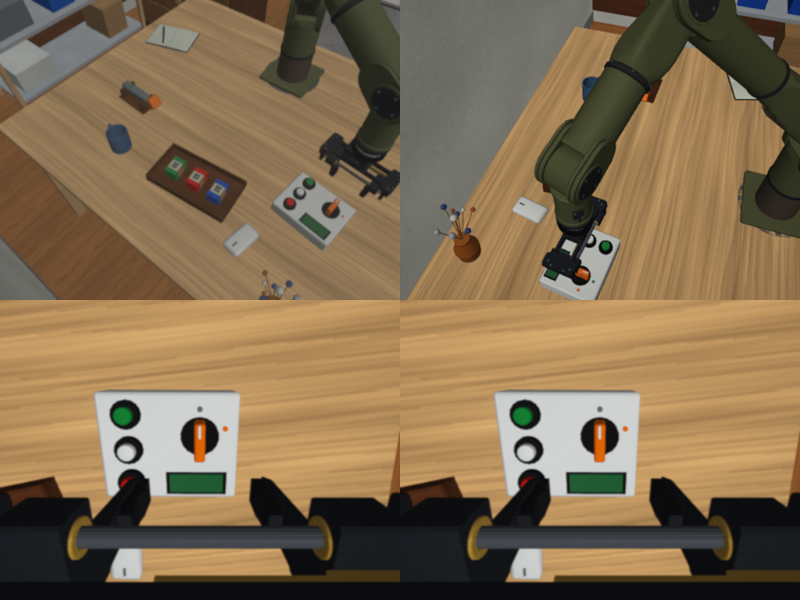

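The final view shows the three cartons in the tray (labels up, around 196,178), the scanner in its cradle (140,95), and the knob pointer back at the grey "off" dot. The mug and mouse look unmoved.

```bash
python3 -c "
from bench import *
print(job_done())"
```

```text
the job is handed in; nothing more can be done
None
```

I did every step in order and handed the job in after about 52 s of robot time, with no verdict returned: red, green and blue were scanned (no yellow carton was there; red was knocked aside beforehand, so I re-aimed), and the last pictures show the cartons in the tray labels up, the scanner in its cradle, the knob at off, and the mug and mouse in place; the one doubt is that the fingers pressed the green key with about 44 N, which I took as outside the 40 N limit on the arm and gripper body.

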